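# Build up a keyed milling arbor and shut its guard

## Task

Build up the milling arbor that stands in the open guard box: first take the yellow protective cap off the arbor and put it in the blue parts bin, then slide every cutter on the bench onto the arbor in any order, collar upward, turning each one until its keyway drops over the key and it goes fully down onto the shoulder or the cutter below. Only when all are on, push the guard's door fully shut so that it seats on its catch. Leave the tools, the brass spacer and the other things on the bench where they are.

Things in the scene. Friction and masses are not known exactly. Their poses are not given: they have to be found in the camera images.
- cutter_red: Keyed milling cutter, 0.35 kg (None if absent). Toothed steel flange 64 mm across (70 over corners), 8 mm thick; on it a red 8-sided collar, 46 mm across flats (one flat square to +x), 8 to 20 mm above the underside. Through bore 24.4 mm; through keyway on its +x side, 9 mm wide, out to 17 mm from the axis, white mark above it. Origin: centre of underside; z up, collar up; any yaw.
- cutter_blue: Keyed milling cutter, 0.35 kg (None if absent). Toothed steel flange 64 mm across (70 over corners), 8 mm thick; on it a blue 8-sided collar, 46 mm across flats (one flat square to +x), 8 to 20 mm above the underside. Through bore 24.4 mm; through keyway on its +x side, 9 mm wide, out to 17 mm from the axis, white mark above it. Origin: centre of underside; z up, collar up; any yaw.
- cutter_green: Keyed milling cutter, 0.35 kg (None if absent). Toothed steel flange 64 mm across (70 over corners), 8 mm thick; on it a green 8-sided collar, 46 mm across flats (one flat square to +x), 8 to 20 mm above the underside. Through bore 24.4 mm; through keyway on its +x side, 9 mm wide, out to 17 mm from the axis, white mark above it. Origin: centre of underside; z up, collar up; any yaw.
- cutter_white: Keyed milling cutter, 0.35 kg (None if absent). Toothed steel flange 64 mm across (70 over corners), 8 mm thick; on it a white 8-sided collar, 46 mm across flats (one flat square to +x), 8 to 20 mm above the underside. Through bore 24.4 mm; through keyway on its +x side, 9 mm wide, out to 17 mm from the axis, white mark above it. Origin: centre of underside; z up, collar up; any yaw.
- arbor: Fixed upright arbor: black shoulder 64 mm across, 12 mm high; steel shaft 22 mm in diameter up to 96 mm above the origin, top 6 mm tapered. Brass key 6 mm wide on its +x side, out to 15.5 mm from the axis, top at 80 mm; the shaft above is plain, so a cutter can be turned on the key's top until it drops (within 7 degrees). Origin: centre of underside, 8 mm above the bench; any yaw.
- arbor_seat (a point): Centre of the shoulder's top, on the arbor axis, 12 mm above the arbor's origin, same axes: the first cutter's underside comes here, each further cutter 20 mm higher.
- cap: Yellow plastic cap on top of the arbor at the start, resting loosely on the shaft's end. Round, 34 mm in diameter, 30 mm high, hollow below (14 mm deep). Origin: centre of its lower rim; at the start 82 mm above the arbor's origin. 50 g.
- bin: Blue open parts bin, fixed, 110 x 110 mm outside, 45 mm high, walls 4 mm. Origin: centre of its underside; x and y along its sides.
- guard: Fixed grey open-topped guard box around the arbor, 200 mm deep (its x) by 220 mm wide (its y), walls 80 mm high and 6 mm thick, floor 8 mm thick. Its -x side is the open front, closed by the door. Origin: centre of the underside.
- door (a joint): Hinge angle (rad) of the blue guard door, 0 when fully shut, growing as it swings outward (up to 1.6). Panel 212 mm long from hinge line to free edge, 12 to 78 mm above the bench, 10 mm thick; moves easily, stays where left. The spring catch at the free edge resists from 0.06 rad with up to 8 N at door_push, gives way by about 0.03 rad, then snaps the door to 0 and holds it.
- door_hinge (a point): On the hinge line at the door's mid-height (45 mm above the bench), turning with the door: +x of this point is the direction in which the door shuts (square to the panel), -y runs along the panel from hinge to free edge.
- door_push (a point): On the outer face of the door, 155 mm along from the hinge line, mid-height (45 mm above the bench): a good place to push. Axes as at door_hinge. A yellow finger pull stands 12 mm out of the outer face, 175 to 205 mm along, near the top edge.
- holder_tall: Bystander: dark steel tool holder standing upright, 48 mm in diameter, 95 mm high. Origin: centre of the underside.
- holder_short: Bystander: dark steel tool holder standing upright, 48 mm in diameter, 75 mm high. Origin: centre of the underside.
- holder_back: Bystander: bright steel tool holder standing upright, 48 mm in diameter, 85 mm high. Origin: centre of the underside.
- spanner: Bystander: steel spanner about 180 mm long, lying on the bench.
- spacer: Bystander: plain brass ring without keyway lying flat, 44 mm in diameter, 10 mm thick. Origin: centre of the underside.
- oil_can: Bystander: white oil bottle with a red cap, 60 mm in diameter, 150 mm high. Origin: centre of the underside.
- insert_box: Bystander: orange plastic box of cutting inserts, 60 x 90 x 30 mm. Origin: centre of the underside.
Mind the look-alikes: they are no part of the job. Leave any turquoise look-alike of the cutter_green alone. Of the things like the cap, leave any that is white; of the rest the smaller one is meant.

How it is judged:
On the way, in this order (a step that is already met when the one before it is completed fails the run):
1. the yellow cap lies in the blue bin (x of cap in the frame of bin between -0.05 and 0.05 m and y of cap in the frame of bin between -0.05 and 0.05 m and height (world z) of cap below 0.045 m), for 0.2 s.
2. every cutter present is keyed on the arbor and fully down (horizontal distance between each of cutter_red, cutter_blue, cutter_green, cutter_white and arbor_seat below 0.004 m and angle between each of cutter_red, cutter_blue, cutter_green, cutter_white's own z axis and vertical below 0.08 rad and angle between the x axis of each of cutter_red, cutter_blue, cutter_green, cutter_white and the x axis of arbor_seat, either way round below 0.3 rad and z of cutter_red in the frame of arbor_seat between -0.004 and 0.064 m and z of cutter_blue in the frame of arbor_seat between -0.004 and 0.064 m and z of cutter_green in the frame of arbor_seat between -0.004 and 0.064 m and z of cutter_white in the frame of arbor_seat between -0.004 and 0.064 m and z of any of cutter_red, cutter_blue, cutter_green, cutter_white in the frame of arbor_seat below 0.004 m and (z of cutter_red in the frame of arbor_seat between 0.016 and 0.024 m or z of cutter_blue in the frame of arbor_seat between 0.016 and 0.024 m or z of cutter_green in the frame of arbor_seat between 0.016 and 0.024 m or z of cutter_white in the frame of arbor_seat between 0.016 and 0.024 m) and (z of cutter_red in the frame of arbor_seat between 0.036 and 0.044 m or z of cutter_blue in the frame of arbor_seat between 0.036 and 0.044 m or z of cutter_green in the frame of arbor_seat between 0.036 and 0.044 m or z of cutter_white in the frame of arbor_seat between 0.036 and 0.044 m)), for 0.2 s.
3. the guard's door is shut on its catch (value of joint door below 0.012 rad), for 0.2 s.
At the end, for the whole second after the job is handed in: Cap in the bin (origin inside the walls, below 45 mm); every cutter present on the arbor collar up (0.08 rad), centred (4 mm), keyway on key (0.3 rad), stacked from the shoulder without gaps (4 mm); door shut on its catch (below 0.012 rad); all at rest (all of step 1 and all of step 2 and linear speed of each of cutter_red, cutter_blue, cutter_green, cutter_white, cap below 0.02 m/s and value of joint door below 0.012 rad); the robot touches nothing.
It fails at once if a bystander is moved more than 3 cm (distance of any of holder_tall, holder_short, holder_back, spanner, spacer, oil_can, insert_box from where it was at the start of the episode above 0.03 m).
Of cutter_red, cutter_blue, cutter_green, cutter_white only 3 to 4 are there at a start; the rules pass over those that are not, and their reading is None.
At some moment in a run one of cutter_red, cutter_blue, cutter_green, cutter_white may be knocked a few centimetres aside while the robot is not near it.
It also fails if it takes over 210 s, if anything falls off the work surface, if the arm or the gripper's body presses on something with over 40 N, if the wrist force passes 120 N, or if a joint passes its speed limit or range.

## Robot

A 6-joint arm with a two-finger parallel gripper is mounted at the origin on the work surface. World frame = base frame: x ahead of the robot, y to its left, z up, the work surface at z = 0. Lengths are in m, angles in rad, forces in N, time in s.
With the tool pointing down it reaches from about 0.325 to 0.9 m from the base axis. Payload 3.5 kg.
Tool frame: the origin (TCP) lies at the very end of the fingers, on their centre line; the grasp point (between the pads) lies 19 mm behind it (env.hold_point_z is the z of the grasp point in the tool frame, in m); z points along the fingers, y is the direction in which the jaws open and shut (so a half turn about z gives the same grasp; the last joint's range is limited). The gripper opens to 85 mm and grips with 20 to 120 N. Pads are 22 mm wide; open, the fingers measure 114 mm over their backs; the gripper's body (76 mm by 85 mm) begins 54 mm behind the grasp point. The pads swing forward as they close: fully open they stand 13 mm farther back than shut.
Start: joints at [-1.329, 0.276, -0.026, 1.268, 0, 1.467], TCP at [0.211, -0.588, 0.231] pointing down, gripper open.
Joint ranges: [-3.12, 3.12], [-0.85, 1.88], [-1.08, 1.24], [-1.95, 2.15], [-1.57, 1.53], [-3.14, 3.14]. Speed limits (rad/s): [2.57, 2.57, 3.14, 3.14, 3.14, 3.14].

## Interface

Orientations are given as a 3x3 rotation matrix whose columns are the frame's x, y, z axes.
In Python, from station import sensors, get_image, camera_info, ticket, env gives the robot as it stands.
- The arm moves only by the tool apply_moves, never from a script. Its argument "steps" is a list of rows, each an object of numbers: "fingers": the gripper's target within -1 to 1 (fully open at 1, half-way at 0, shut at -1); "dx", "dy", "dz": the shift along the tool's x, y, z in cm; "roll": the turn about the tool's z in degrees. In form: [{"fingers": .., "dx": .., "dy": .., "dz": .., "roll": ..}, ...]. A call has exactly 10 rows; each row shifts and turns the commanded pose from where the row before left it, along the tool's axes as they then stand; what a row does not reach is not made up. A row lasts 1/10 s, in which the tool goes at most 50 mm and 8.59 degrees, less where a joint would pass 70% of its speed; a pose out of reach is approached as far as the arm can. A call with a gripper value outside its range is refused whole. The fingers move at their own pace and stop on an object; "newtons" is the grip in N (left out, the last holds). Time passes only in rows, so rows that do not move let the fingers close, or fill a call up. It gives the time, the measured TCP pose, the force and the opening at its end, in the units of the state.
- sensors.state(): the state, without advancing time (a new reading comes with each control period).
- get_image(name): name is "scene" or "top" or "wrist"; returns the picture (420x560x3 uint8, red, green, blue); there is no depth.
- camera_info(name): a dict with "intrinsics" (3x3 intrinsics, pixels), "eye" and "rotation" of the camera in the world; the wrist camera has in their place "tool_from_camera" (4x4, takes a point from camera to tool coordinates, whose origin is the TCP and whose axes are the flange's). Camera axes: x right, y up, looking along -z (the intrinsics and any distortion apply to the point x, -y, -z); pixel columns grow to the right and rows downward; lengths in m; the calibration is good to about 2 mm. The wrist camera is an equidistant fisheye: a pixel r from the principal point sees the ray r / f radians off the axis. A picture is of the moment at which its call begins: read the wrist's pose just before it. camera_info takes no time and is no camera call.
- ticket.job_done(): hands the job in, once; it reports no verdict.
The state is a dict: "clock": time; "joint_positions": joint angles; "qd": joint speeds; "joint_efforts": joint torques, N m; "ee_pos": TCP position; "eef_rot": TCP orientation; "wrist_force": force on the tool from outside, world axes, zero at the start; "wrist_torque": the same for the moment, N m; "gripper_width": opening from 0.0 (shut) to 1.0 (fully open).
Only numpy, scipy, OpenCV 4.12 (cv2) and the standard library are available. Lean on these libraries where they do the work, as an engineer would, in place of code of your own. Each camera call takes 0.05 s, during which the arm holds its last target. There are 200 camera calls.

## Working session

There is one attempt and no reset: what is moved stays moved. The work goes in short steps, Python scripts to look and compute and a tool call to move; the robot and the scene stay as the last step left them, time stands still between calls to the robot, and variables do not carry over. Pictures are saved under pics/ and viewed, about 12 in all and at most 16, crops included, and the job is handed in when it is done.

Besides the shell and the picture viewer there is one more tool, called after "Emit:" as name(argument=value, ...), one argument or row to a line, values as JSON. apply_moves: Moves the arm, as the interface text tells. Its arguments: {"type":"object","properties":{"steps":{"type":"array"},"newtons":{"type":"number"}},"required":["steps"]}

```bash
mkdir -p pics; ls; python3 - <<'E'
from station import sensors,get_image,camera_info,env
import cv2,numpy as np
s=sensors.state();print({k:np.round(v,3).tolist() for k,v in s.items()},env.hold_point_z)
for n in("scene","top","wrist"):
    i=get_image(n);cv2.imwrite(f"pics/{n}0.png",i[:,:,::-1]);c=camera_info(n);print(n,{k:np.round(v,4).tolist() if not isinstance(v,str) else v for k,v in c.items()})
E
```

```text
pics
{'clock': 0.0, 'joint_positions': [-1.329, 0.277, -0.028, 1.268, 0.0, 1.467], 'qd': [-0.001, -0.001, 0.001, 0.001, -0.001, -0.0], 'joint_efforts': [-0.002, -44.551, 29.52, 0.016, -0.0, -0.0], 'ee_pos': [0.211, -0.587, 0.23], 'eef_rot': [[0.941, 0.338, -0.001], [0.338, -0.941, 0.002], [0.0, -0.002, -1.0]], 'wrist_force': [-0.757, -0.654, -0.01], 'wrist_torque': [0.02, 0.008, -0.057], 'gripper_width': 1.003} -0.0187
scene {'intrinsics': [[521.8952, 0.0, 290.6696], [0.0, 521.8952, 212.8558], [0.0, 0.0, 1.0]], 'eye': [1.2638, -0.7588, 1.3125], 'rotation': [[0.7131, -0.5318, 0.4569], [0.701, 0.5493, -0.4548], [-0.0091, 0.6446, 0.7645]]}
top {'intrinsics': [[511.7487, 0.0, 278.5559], [0.0, 511.7487, 216.377], [0.0, 0.0, 1.0]], 'eye': [0.3489, -0.0554, 1.4497], 'rotation': [[0.0026, 0.9894, -0.1451], [-1.0, 0.0026, -0.0], [0.0004, 0.1451, 0.9894]]}
wrist {'intrinsics': [[325.1923, 0.0, 275.2844], [0.0, 325.1923, 211.583], [0.0, 0.0, 1.0]], 'tool_from_camera': [[-0.0004, 0.9579, 0.2872, 0.0741], [1.0, 0.0005, -0.0004, 0.0002], [-0.0006, 0.2872, -0.9579, -0.1408], [0.0, 0.0, 0.0, 1.0]]}
```

View pics/top0.png

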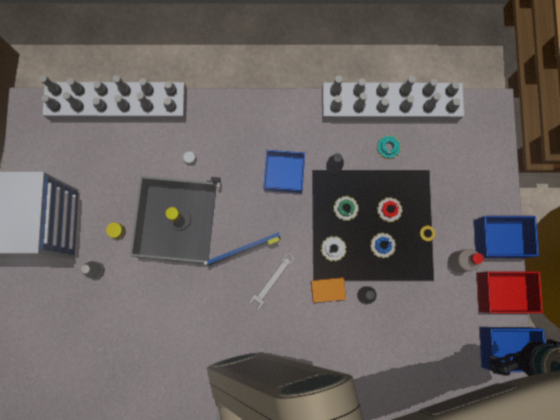

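View pics/scene0.png

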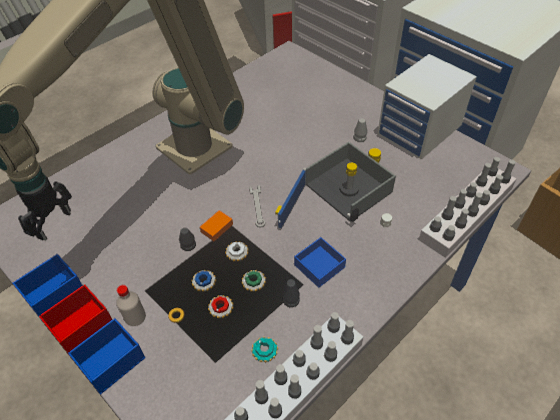

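The top view shows four cutters on the black mat: red (389,209), blue (383,245), green (346,208) and white (333,249). The turquoise look-alike is at (389,147). Yellow candidates are the cap on the arbor (172,213) and a larger one on the bench (114,230); a white one is at (189,157). The small square bin at (284,171) is about 110 mm; the bins on the right are bigger.

```bash
cat > h.py <<'E'
from station import sensors,get_image,camera_info,env
import cv2,numpy as np
def st(): return sensors.state()
def ray(cam,uv,s=None):
    c=camera_info(cam);K=np.array(c["intrinsics"]);u,v=uv
    a=np.array([(u-K[0,2])/K[0,0],(v-K[1,2])/K[1,1]])
    if cam=="wrist":
        t=np.linalg.norm(a);d=np.array([0,0,-1.]) if t<1e-9 else np.array([np.sin(t)*a[0]/t,-np.sin(t)*a[1]/t,-np.cos(t)])
        T=np.array(c["tool_from_camera"]);R=np.array(s["eef_rot"])
        return np.array(s["ee_pos"])+R@T[:3,3],R@T[:3,:3]@d
    d=np.array([a[0],-a[1],-1.]);return np.array(c["eye"]),np.array(c["rotation"])@d
def at(cam,uv,z,s=None):
    o,d=ray(cam,uv,s);return o+d*(z-o[2])/d[2]
def proj(cam,p,s=None):
    c=camera_info(cam);K=np.array(c["intrinsics"])
    if cam=="wrist":
        T=np.array(c["tool_from_camera"]);R=np.array(s["eef_rot"]);o=np.array(s["ee_pos"])+R@T[:3,3];q=(R@T[:3,:3]).T@(np.array(p)-o)
        r=np.hypot(q[0],q[1]);t=np.arctan2(r,-q[2]);a=np.array([q[0],-q[1]])/max(r,1e-9)*t
    else:
        q=np.array(c["rotation"]).T@(np.array(p)-np.array(c["eye"]));a=np.array([q[0],-q[1]])/-q[2]
    return K[0,0]*a+K[:2,2]
def blobs(img,lo,hi,amin=20,roi=None):
    "HSV mask contours: (centre of min. circle, centroid, area)"
    h=cv2.cvtColor(img,cv2.COLOR_RGB2HSV);m=cv2.inRange(h,lo,hi)
    if roi is not None:
        k=np.zeros_like(m);x0,y0,x1,y1=roi;k[y0:y1,x0:x1]=255;m&=k
    out=[]
    for c in cv2.findContours(m,cv2.RETR_EXTERNAL,cv2.CHAIN_APPROX_NONE)[0]:
        if cv2.contourArea(c)>=amin:
            M=cv2.moments(c);(x,y),r=cv2.minEnclosingCircle(c);out.append((np.array([x,y]),np.array([M["m10"],M["m01"]])/M["m00"],M["m00"],r))
    return sorted(out,key=lambda b:-b[2]),m
def goto(p,s=None,yaw=None):
    "shift in tool axes, cm, to world point p; roll in degrees to put tool y along yaw (mod 180)"
    s=s or st();R=np.array(s["eef_rot"]);d=R.T@(np.array(p)-s["ee_pos"])*100
    r=None
    if yaw is not None:
        cur=np.arctan2(R[1,1],R[0,1]);r=-np.degrees((yaw-cur+np.pi/2)%np.pi-np.pi/2)
    return np.round(d,2),r
E
python3 - <<'E'
from h import *
t=cv2.imread("pics/top0.png")[:,:,::-1].copy()
for n,p,z in[("red",(389,209),.02),("blue",(383,245),.02),("green",(346,208),.02),("white",(333,249),.02),("tealL",(389,147),.02),("arbortop?",(182,220),.1),("capTop",(172,213),.12),("bin",(284,171),.02),("hinge",(207,262),.078),("free",(278,238),.078),("catch",(213,183),.08),("g1",(143,178),.08),("g3",(212,262),.08),("g4",(134,257),.08),("tallholder",(336,161),.0),("spacer",(427,233),.01),("orange",(328,290),.03),("hold2",(367,296),.0)]:
    print(n,np.round(at("top",p,z),3))
for n,lo,hi in[("yellow",(22,120,80),(35,255,255)),]:
    for b in blobs(t,lo,hi,8)[0]: print(n,np.round(np.r_[b[0],b[1],b[2],b[3]],1))
cv2.imwrite("pics/c1.png",cv2.resize(t[170:280,80:290,::-1],None,fx=3.6,fy=3.6,interpolation=2))
E
```

```text
red [ 0.58  -0.368  0.02 ]
blue [ 0.478 -0.348  0.02 ]
green [ 0.583 -0.246  0.02 ]
white [ 0.467 -0.208  0.02 ]
tealL [ 0.761 -0.373  0.02 ]
arbortop? [0.536 0.202 0.1  ]
capTop [0.552 0.225 0.12 ]
bin [ 0.69  -0.071  0.02 ]
hinge [0.426 0.136 0.078]
free [ 0.491 -0.054  0.078]
catch [0.641 0.124 0.08 ]
g1 [0.655 0.316 0.08 ]
g3 [0.426 0.122 0.08 ]
g4 [0.439 0.331 0.08 ]
tallholder [ 0.725 -0.222  0.   ]
spacer [ 0.514 -0.476  0.01 ]
orange [ 0.353 -0.192  0.03 ]
hold2 [ 0.337 -0.304  0.   ]
yellow [114.6 230.2 114.2 229.8 177.5   8.6]
yellow [427.3 233.  426.8 233.1 162.    8. ]
yellow [172.1 213.3 172.1 213.2 125.    7. ]
yellow [273.  240.5 273.1 240.4  24.5   5.2]
```

View pics/c1.png

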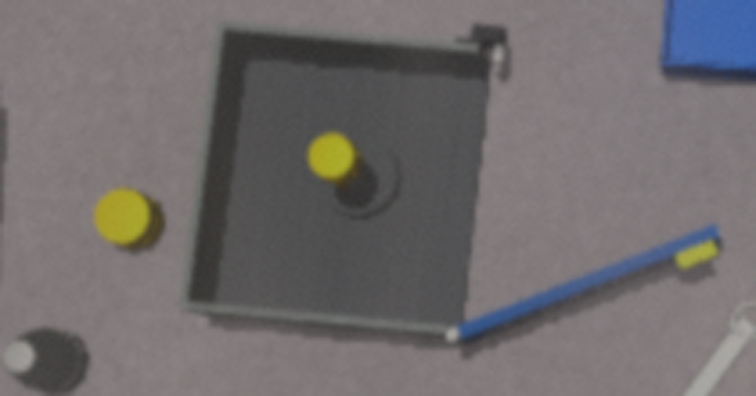

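The cap on the arbor, seen at crop (332,155), has a radius of about 7 px at z≈0.12, which makes it about 34 mm. It is smaller than the yellow one on the bench, so it's the one meant. Moving to it now.

Emit:
apply_moves(
  steps=[
    {"fingers": 1,"roll": -7},
    {"fingers": 1,"roll": -7},
    {"fingers": 1,"roll": -7},
    {"fingers": 1,"roll": -7},
    {"fingers": 1,"roll": -7},
    {"fingers": 1,"roll": -7},
    {"fingers": 1,"roll": -7},
    {"fingers": 1,"roll": -7},
    {"fingers": 1,"roll": -7},
    {"fingers": 1,"roll": -7.2},
  ],
  newtons=40,
)

```text
invalid input
```

Emit:
apply_moves(
  steps=[
    {"fingers": 1,"dx": 4,"dy": 1.7},
    {"fingers": 1,"dx": 4,"dy": 1.7},
    {"fingers": 1,"dx": 4,"dy": 1.7},
    {"fingers": 1,"dx": 4,"dy": 1.7},
    {"fingers": 1,"dx": 4,"dy": 1.7},
    {"fingers": 1,"dx": 4,"dy": 1.7},
    {"fingers": 1,"dx": 4,"dy": 1.7},
    {"fingers": 1,"dx": 4,"dy": 1.7},
    {"fingers": 1,"dx": 4,"dy": 1.7},
    {"fingers": 1,"dx": 4,"dy": 1.7},
  ],
)

```text
invalid input
```

Emit:
apply_moves(
  steps=[
    {"fingers": 1,"dx": 4,"dy": 1.7},
    {"fingers": 1,"dx": 4,"dy": 1.7},
    {"fingers": 1,"dx": 4,"dy": 1.7},
    {"fingers": 1,"dx": 4,"dy": 1.7},
    {"fingers": 1,"dx": 4,"dy": 1.7},
    {"fingers": 1,"dx": 4,"dy": 1.7},
    {"fingers": 1,"dx": 3,"dy": 1.7},
    {"fingers": 1,"dx": 0,"dy": 1.7},
    {"fingers": 1,"dx": 0,"dy": 1.7},
    {"fingers": 1,"dx": 0,"dy": 1.7},
  ],
)

```text
invalid input
```

```bash
python3 - <<'E'
from h import *
s=st();i=get_image("wrist");cv2.imwrite("pics/w1.png",i[:,:,::-1]);print(s["ee_pos"],s["eef_rot"],s["joint_positions"])
for b in blobs(i,(22,120,60),(35,255,255),50)[0]: print(np.round(np.r_[b[0],b[1],b[2],b[3]],1),at("wrist",b[0],.12,s))
E
```

```text
[ 0.21110323 -0.58763143  0.23039955] [[ 9.41134526e-01  3.38031975e-01 -4.32852013e-04]
 [ 3.38032207e-01 -9.41132969e-01  1.72079293e-03]
 [ 1.74311733e-04 -1.76581556e-03 -9.99998426e-01]] [-1.32938953e+00  2.77019998e-01 -2.75206822e-02  1.26803002e+00
 -8.91242265e-06  1.46737773e+00]
```

View pics/w1.png

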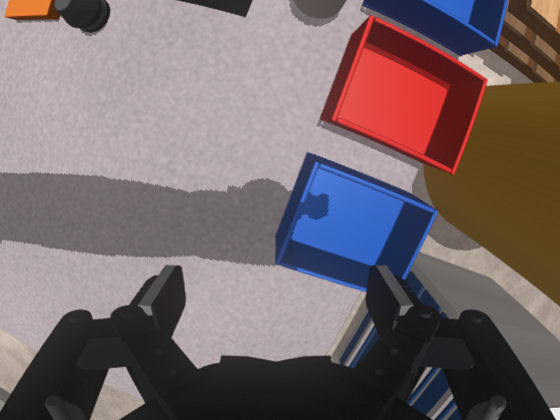

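The wrist view still shows the start pose, with the blue and red side bins, because the moves were refused. Each row probably needs all its keys.

Emit:
apply_moves(
  steps=[
    {"fingers": 1,"dx": 0,"dy": 0,"dz": 0,"roll": -7},
    {"fingers": 1,"dx": 0,"dy": 0,"dz": 0,"roll": -7},
    {"fingers": 1,"dx": 0,"dy": 0,"dz": 0,"roll": -7},
    {"fingers": 1,"dx": 0,"dy": 0,"dz": 0,"roll": -7},
    {"fingers": 1,"dx": 0,"dy": 0,"dz": 0,"roll": -7},
    {"fingers": 1,"dx": 0,"dy": 0,"dz": 0,"roll": -7},
    {"fingers": 1,"dx": 0,"dy": 0,"dz": 0,"roll": -7},
    {"fingers": 1,"dx": 0,"dy": 0,"dz": 0,"roll": -7},
    {"fingers": 1,"dx": 0,"dy": 0,"dz": 0,"roll": -7},
    {"fingers": 1,"dx": 0,"dy": 0,"dz": 0,"roll": -7.2},
  ],
  newtons=40,
)

```text
clock: 1.2
ee_pos: [0.2112, -0.588, 0.231]
eef_rot: [[-0.004, 1.0, -0.0], [1.0, 0.004, 0.001], [0.001, -0.0, -1.0]]
wrist_force: [0.2, 0.3, -0.3]
gripper_width: 0.996
```

Emit:
apply_moves(
  steps=[
    {"fingers": 1,"dx": 4,"dy": 1.7,"dz": 0,"roll": 0},
    {"fingers": 1,"dx": 4,"dy": 1.7,"dz": 0,"roll": 0},
    {"fingers": 1,"dx": 4,"dy": 1.7,"dz": 0,"roll": 0},
    {"fingers": 1,"dx": 4,"dy": 1.7,"dz": 0,"roll": 0},
    {"fingers": 1,"dx": 4,"dy": 1.7,"dz": 0,"roll": 0},
    {"fingers": 1,"dx": 4,"dy": 1.7,"dz": 0,"roll": 0},
    {"fingers": 1,"dx": 4,"dy": 1.7,"dz": 0,"roll": 0},
    {"fingers": 1,"dx": 4,"dy": 1.7,"dz": 0,"roll": 0},
    {"fingers": 1,"dx": 4,"dy": 1.7,"dz": 0,"roll": 0},
    {"fingers": 1,"dx": 4,"dy": 1.7,"dz": 0,"roll": 0},
  ],
)

```text
clock: 2.2
ee_pos: [0.3818, -0.1866, 0.2314]
eef_rot: [[0.001, 1.0, 0.0], [1.0, -0.001, -0.0], [-0.0, 0.0, -1.0]]
wrist_force: [0.3, 0.1, -0.8]
gripper_width: 1.001
```

Emit:
apply_moves(
  steps=[
    {"fingers": 1,"dx": 4,"dy": 1.7,"dz": 0,"roll": 0},
    {"fingers": 1,"dx": 4,"dy": 1.7,"dz": 0,"roll": 0},
    {"fingers": 1,"dx": 4,"dy": 1.7,"dz": 0,"roll": 0},
    {"fingers": 1,"dx": 4,"dy": 1.7,"dz": 0,"roll": 0},
    {"fingers": 1,"dx": 4,"dy": 1.7,"dz": 0,"roll": 0},
    {"fingers": 1,"dx": 3,"dy": 1.7,"dz": 0,"roll": 0},
    {"fingers": 1,"dx": 0,"dy": 1.7,"dz": 0,"roll": 0},
    {"fingers": 1,"dx": 0,"dy": 1.7,"dz": 0,"roll": 0},
    {"fingers": 1,"dx": 0,"dy": 1.7,"dz": 0,"roll": 0},
    {"fingers": 1,"dx": 0,"dy": 1.7,"dz": 0,"roll": 0},
  ],
)

```text
clock: 3.2
ee_pos: [0.5522, 0.0418, 0.231]
eef_rot: [[0.0, 1.0, -0.001], [1.0, -0.0, 0.0], [0.0, -0.001, -1.0]]
wrist_force: [-0.0, -1.5, 0.3]
gripper_width: 0.999
```

```bash
python3 - <<'E'
from h import *
s=st();i=get_image("wrist");cv2.imwrite("pics/w2.png",i[:,:,::-1]);print(s["ee_pos"],s["joint_positions"])
for b in blobs(i,(22,120,60),(35,255,255),50)[0]: print(np.round(np.r_[b[0],b[1],b[2],b[3]],1),at("wrist",b[0],.12,s))
E
```

```text
[0.55217299 0.04182222 0.23101939] [-4.11349934e-02  1.51152066e-01 -1.83252838e-01  1.23692279e+00
 -2.03693926e-05  1.52987784e+00]
[277.    0.5 276.6   4.3 257.5  17. ] [0.55448731 0.20903032 0.12      ]
[212.2 269.9 211.  270.8 230.5  14.4] [ 0.49777094 -0.01399634  0.12      ]
```

View pics/w2.png

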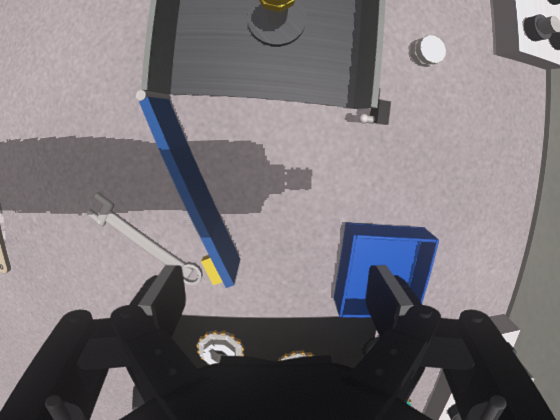

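The cap is at the top edge (277,2), with the door, spanner, catch and bin (390,265) in view. I'll move closer and measure.

Emit:
apply_moves(
  steps=[
    {"fingers": 1,"dx": 4,"dy": 0,"dz": 0,"roll": 0},
    {"fingers": 1,"dx": 4,"dy": 0,"dz": 0,"roll": 0},
    {"fingers": 1,"dx": 2,"dy": 0,"dz": 0,"roll": 0},
    {"fingers": 1,"dx": 0,"dy": 0,"dz": 0,"roll": 0},
    {"fingers": 1,"dx": 0,"dy": 0,"dz": 0,"roll": 0},
    {"fingers": 1,"dx": 0,"dy": 0,"dz": 0,"roll": 0},
    {"fingers": 1,"dx": 0,"dy": 0,"dz": 0,"roll": 0},
    {"fingers": 1,"dx": 0,"dy": 0,"dz": 0,"roll": 0},
    {"fingers": 1,"dx": 0,"dy": 0,"dz": 0,"roll": 0},
    {"fingers": 1,"dx": 0,"dy": 0,"dz": 0,"roll": 0},
  ],
)

```text
clock: 4.25
ee_pos: [0.5518, 0.1411, 0.2314]
eef_rot: [[0.001, 1.0, 0.0], [1.0, -0.001, 0.0], [0.0, 0.0, -1.0]]
wrist_force: [-0.3, -0.6, -0.2]
gripper_width: 1.002
```

```bash
python3 - <<'E'
from h import *
s=st();i=get_image("wrist");cv2.imwrite("pics/w3.png",i[:,:,::-1]);print(s["ee_pos"],proj("wrist",[.552,.225,.12],s))
for b in blobs(i,(22,120,60),(35,255,255),50)[0]: print(np.round(np.r_[b[0],b[1],b[2],b[3]],1),at("wrist",b[0],.12,s),at("wrist",b[1],.12,s))
E
```

```text
[0.5518425  0.14114672 0.23136005] [274.03284209 102.98368352]
[ 276.8  100.4  276.9  100.2 1375.5   21.8] [0.5541281  0.22701016 0.12      ] [0.55416798 0.22719447 0.12      ]
[220.5 342.  218.6 343.9 149.   12.5] [0.49814765 0.00343292 0.12      ] [0.49596291 0.00082966 0.12      ]
```

View pics/w3.png

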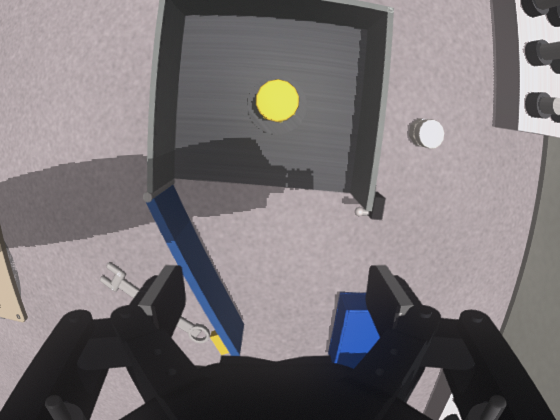

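Cap measured at (0.554, 0.227), which agrees with the top view. Going down on it and gripping.

Emit:
apply_moves(
  steps=[
    {"fingers": 1,"dx": 4.5,"dy": 0.15,"dz": 0,"roll": 0},
    {"fingers": 1,"dx": 4,"dy": 0,"dz": 0,"roll": 0},
    {"fingers": 1,"dx": 0,"dy": 0,"dz": 3,"roll": 0},
    {"fingers": 1,"dx": 0,"dy": 0,"dz": 3,"roll": 0},
    {"fingers": 1,"dx": 0,"dy": 0,"dz": 3,"roll": 0},
    {"fingers": 1,"dx": 0,"dy": 0,"dz": 3,"roll": 0},
    {"fingers": 1,"dx": 0,"dy": 0,"dz": 1.8,"roll": 0},
    {"fingers": 1,"dx": 0,"dy": 0,"dz": 0,"roll": 0},
    {"fingers": -1,"dx": 0,"dy": 0,"dz": 0,"roll": 0},
    {"fingers": -1,"dx": 0,"dy": 0,"dz": 0,"roll": 0},
  ],
  newtons=25,
)

```text
clock: 5.3
ee_pos: [0.5548, 0.2269, 0.095]
eef_rot: [[0.001, 1.0, 0.003], [1.0, -0.001, 0.001], [0.001, 0.003, -1.0]]
wrist_force: [-0.5, 0.5, -0.6]
gripper_width: 0.694
```

Emit:
apply_moves(
  steps=[
    {"fingers": -1,"dx": 0,"dy": 0,"dz": 0,"roll": 0},
    {"fingers": -1,"dx": 0,"dy": 0,"dz": 0,"roll": 0},
    {"fingers": -1,"dx": 0,"dy": 0,"dz": 0,"roll": 0},
    {"fingers": -1,"dx": 0,"dy": 0,"dz": 0,"roll": 0},
    {"fingers": -1,"dx": 0,"dy": 0,"dz": 0,"roll": 0},
    {"fingers": -1,"dx": 0,"dy": 0,"dz": 0,"roll": 0},
    {"fingers": -1,"dx": 0,"dy": 0,"dz": 0,"roll": 0},
    {"fingers": -1,"dx": 0,"dy": 0,"dz": -1,"roll": 0},
    {"fingers": -1,"dx": 0,"dy": 0,"dz": -3,"roll": 0},
    {"fingers": -1,"dx": 0,"dy": 0,"dz": -3,"roll": 0},
  ],
)

```text
clock: 6.3
ee_pos: [0.5522, 0.2262, 0.1634]
eef_rot: [[0.001, 1.0, -0.003], [1.0, -0.001, -0.001], [-0.001, -0.003, -1.0]]
wrist_force: [0.4, 0.1, 0.3]
gripper_width: 0.392
```

Grip width 0.39 ≈ 33 mm, so the cap is held. Carrying it to the bin.

Emit:
apply_moves(
  steps=[
    {"fingers": -1,"dx": 0,"dy": 0,"dz": -3,"roll": 0},
    {"fingers": -1,"dx": -3.3,"dy": 1.5,"dz": 0,"roll": 0},
    {"fingers": -1,"dx": -3.3,"dy": 1.5,"dz": 0,"roll": 0},
    {"fingers": -1,"dx": -3.3,"dy": 1.5,"dz": 0,"roll": 0},
    {"fingers": -1,"dx": -3.3,"dy": 1.5,"dz": 0,"roll": 0},
    {"fingers": -1,"dx": -3.3,"dy": 1.5,"dz": 0,"roll": 0},
    {"fingers": -1,"dx": -3.3,"dy": 1.5,"dz": 0,"roll": 0},
    {"fingers": -1,"dx": -3.3,"dy": 1.5,"dz": 0,"roll": 0},
    {"fingers": -1,"dx": -3.3,"dy": 1.5,"dz": 0,"roll": 0},
    {"fingers": -1,"dx": -3.3,"dy": 1.8,"dz": 0,"roll": 0},
  ],
)

```text
clock: 7.3
ee_pos: [0.6911, -0.072, 0.1935]
eef_rot: [[0.001, 1.0, -0.001], [1.0, -0.001, 0.0], [0.0, -0.001, -1.0]]
wrist_force: [1.7, 1.0, -0.7]
gripper_width: 0.39
```

Emit:
apply_moves(
  steps=[
    {"fingers": -1,"dx": 0,"dy": 0,"dz": 3.5,"roll": 0},
    {"fingers": -1,"dx": 0,"dy": 0,"dz": 3.5,"roll": 0},
    {"fingers": -1,"dx": 0,"dy": 0,"dz": 3.5,"roll": 0},
    {"fingers": -1,"dx": 0,"dy": 0,"dz": 3.5,"roll": 0},
    {"fingers": -1,"dx": 0,"dy": 0,"dz": 3.2,"roll": 0},
    {"fingers": -1,"dx": 0,"dy": 0,"dz": 0,"roll": 0},
    {"fingers": 0.1,"dx": 0,"dy": 0,"dz": 0,"roll": 0},
    {"fingers": 0.1,"dx": 0,"dy": 0,"dz": 0,"roll": 0},
    {"fingers": 0.1,"dx": 0,"dy": 0,"dz": 0,"roll": 0},
    {"fingers": 0.1,"dx": 0,"dy": 0,"dz": 0,"roll": 0},
  ],
)

```text
clock: 8.3
ee_pos: [0.6928, -0.0709, 0.0236]
eef_rot: [[0.001, 1.0, 0.004], [1.0, -0.001, -0.001], [-0.001, 0.004, -1.0]]
wrist_force: [-0.5, -0.5, 0.3]
gripper_width: 0.549
```

Emit:
apply_moves(
  steps=[
    {"fingers": 0.1,"dx": 0,"dy": 0,"dz": -2,"roll": 0},
    {"fingers": 0.1,"dx": 0,"dy": 0,"dz": -4,"roll": 0},
    {"fingers": 0.1,"dx": 0,"dy": 0,"dz": -4,"roll": 0},
    {"fingers": 1,"dx": 0,"dy": 0,"dz": -4,"roll": 0},
    {"fingers": 1,"dx": 0,"dy": 0,"dz": -4,"roll": 0},
    {"fingers": 1,"dx": -3,"dy": -1,"dz": -1,"roll": 0},
    {"fingers": 1,"dx": -4,"dy": -2,"dz": 0,"roll": 0},
    {"fingers": 1,"dx": -4,"dy": -2,"dz": 0,"roll": 0},
    {"fingers": 1,"dx": -4,"dy": -2,"dz": 0,"roll": 0},
    {"fingers": 1,"dx": -4,"dy": -2,"dz": 0,"roll": 0},
  ],
)

```text
clock: 9.3
ee_pos: [0.6004, -0.262, 0.2127]
eef_rot: [[0.0, 1.0, 0.002], [1.0, -0.0, -0.001], [-0.001, 0.002, -1.0]]
wrist_force: [0.5, -0.3, -1.5]
gripper_width: 1.003
```

```bash
cat >> h.py <<'E'
HUE={"red":((172,120,40),(180,255,255)),"blue":((100,120,40),(125,255,255)),"green":((60,60,30),(82,255,255))}
E
python3 - <<'E'
from h import *
s=st();i=get_image("wrist");cv2.imwrite("pics/w4.png",i[:,:,::-1]);print(s["ee_pos"],s["joint_positions"])
for b in blobs(i,(22,120,60),(35,255,255),50)[0]: print(np.round(np.r_[b[0],b[2],b[3]],1),at("wrist",b[0],.02,s))
for p in [(.583,-.246,.02),(.467,-.208,.02),(.58,-.368,.02),(.478,-.348,.02)]:print(proj("wrist",p,s))
E
```

```text
[ 0.60038816 -0.26195156  0.21266479] [-5.10036914e-01  3.37408063e-01  1.64552926e-02  1.24780932e+00
  1.07129055e-05  1.06111731e+00]
[360.9   8.1 502.5  16.1] [ 0.69104391 -0.06816684  0.02      ]
[212.3 338.8 474.5  15.1] [ 0.51916754 -0.46302019  0.02      ]
[257.17328151 171.81906088]
[149.2603614  139.15800715]
[256.52453453 276.76214647]
[169.76118808 259.76382259]
```

View pics/w4.png

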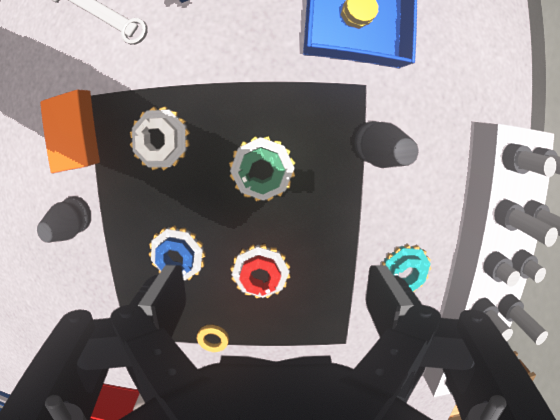

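The cap lies in the bin at (361,10). Cutters: white (160,139), green (262,169), blue (175,252), red (260,272); the turquoise one (408,268) stays put. I'll enlarge to read the keyway marks.

```bash
python3 - <<'E'
import cv2,numpy as np
i=cv2.imread("pics/w4.png")
f=lambda x,y:cv2.resize(i[y-36:y+36,x-40:x+40],(400,300)[::1] and (360,324),interpolation=cv2.INTER_CUBIC)
r=np.vstack([np.hstack([f(160,139),f(262,169)]),np.hstack([f(175,252),f(260,272)])])
r=cv2.convertScaleAbs(r,alpha=1.3)
cv2.imwrite("pics/c2.png",cv2.resize(r,(660,594)))
E
```

```text
(no output)
```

View pics/c2.png

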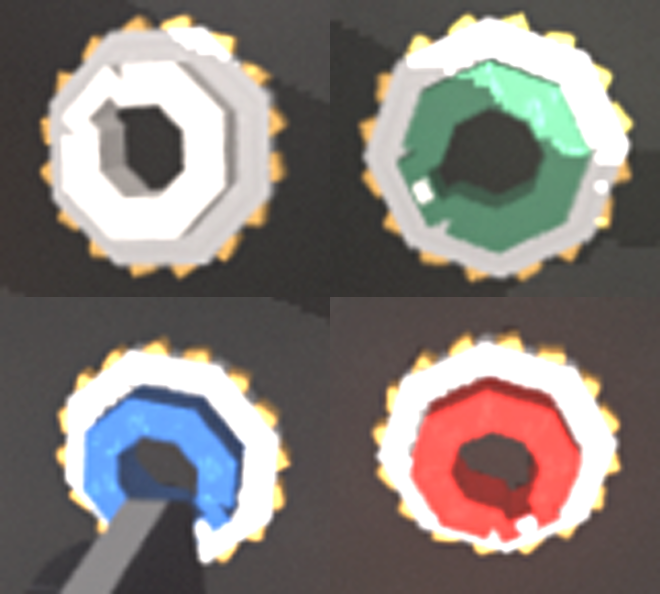

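```bash
python3 - <<'E'
from h import *
s=st()
for n,c,m in[("green",(262,171.1),(244.3,179.1)),("white",(154.7,139.4),(141.5,128)),("blue",(174.5,256.7),(188.5,269)),("red",(260,276.7),(265,291.5))]:
    a=at("wrist",c,.02,s);b=at("wrist",m,.02,s);d=b-a;y=np.degrees(np.arctan2(d[1],d[0]));print(n,np.round(a,3),"yaw",round(y),"r",round(np.hypot(*d[:2]),3),"mod45",round(y%45))
    if n=="green":print(goto([a[0],a[1],.08],s))
E
```

```text
green [ 0.585 -0.252  0.02 ] yaw -156 r 0.02 mod45 24
(array([ 1.65, -1.28, 13.25]), None)
white [ 0.47  -0.215  0.02 ] yaw 138 r 0.02 mod45 3
blue [ 0.48  -0.351  0.02 ] yaw -46 r 0.022 mod45 44
red [ 0.58  -0.375  0.02 ] yaw -75 r 0.021 mod45 15
```

Starting with white (yaw ≈138°, so its flats are nearly square to the jaws). I'll grip once to centre it, turn 90° and regrip.

Emit:
apply_moves(
  steps=[
    {"fingers": 1,"dx": 1.7,"dy": -4.4,"dz": 0,"roll": -3},
    {"fingers": 1,"dx": 1.7,"dy": -4.4,"dz": 0,"roll": 0},
    {"fingers": 1,"dx": 1.7,"dy": -4.4,"dz": 0,"roll": 0},
    {"fingers": 1,"dx": 0,"dy": 0,"dz": 4,"roll": 0},
    {"fingers": 1,"dx": 0,"dy": 0,"dz": 4,"roll": 0},
    {"fingers": 1,"dx": 0,"dy": 0,"dz": 4,"roll": 0},
    {"fingers": 1,"dx": 0,"dy": 0,"dz": 4,"roll": 0},
    {"fingers": 1,"dx": 0,"dy": 0,"dz": 3,"roll": 0},
    {"fingers": 1,"dx": 0,"dy": 0,"dz": 1,"roll": 0},
    {"fingers": 1,"dx": 0,"dy": 0,"dz": 0,"roll": 0},
  ],
  newtons=25,
)

```text
clock: 10.35
ee_pos: [0.4666, -0.2135, 0.0107]
eef_rot: [[-0.052, 0.999, -0.002], [0.999, 0.052, 0.001], [0.001, -0.002, -1.0]]
wrist_force: [0.6, -0.5, 1.0]
gripper_width: 1.001
```

Emit:
apply_moves(
  steps=[
    {"fingers": 0.3,"dx": 0,"dy": 0,"dz": 0.5,"roll": 0},
    {"fingers": -1,"dx": 0,"dy": 0,"dz": 0,"roll": 0},
    {"fingers": -1,"dx": 0,"dy": 0,"dz": 0,"roll": 0},
    {"fingers": -1,"dx": 0,"dy": 0,"dz": 0,"roll": 0},
    {"fingers": -1,"dx": 0,"dy": 0,"dz": 0,"roll": 0},
    {"fingers": -1,"dx": 0,"dy": 0,"dz": 0,"roll": 0},
    {"fingers": -1,"dx": 0,"dy": 0,"dz": 0,"roll": 0},
    {"fingers": -1,"dx": 0,"dy": 0,"dz": 0,"roll": 0},
    {"fingers": -1,"dx": 0,"dy": 0,"dz": 0,"roll": 0},
    {"fingers": -1,"dx": 0,"dy": 0,"dz": 0,"roll": 0},
  ],
)

```text
clock: 11.35
ee_pos: [0.4696, -0.2149, 0.0083]
eef_rot: [[-0.052, 0.999, 0.004], [0.999, 0.052, -0.001], [-0.002, 0.004, -1.0]]
wrist_force: [0.6, 0.7, 8.2]
gripper_width: 0.535
```

```bash
python3 - <<'E'
from h import *
s=st();i=get_image("wrist");cv2.imwrite("pics/w5.png",i[:,:,::-1]);print(s["ee_pos"],s["wrist_force"],s["gripper_width"])
E
```

```text
[ 0.46961876 -0.21494348  0.00831443] [0.60023918 0.68388648 8.16195269] 0.5349485871562748
```

View pics/w5.png

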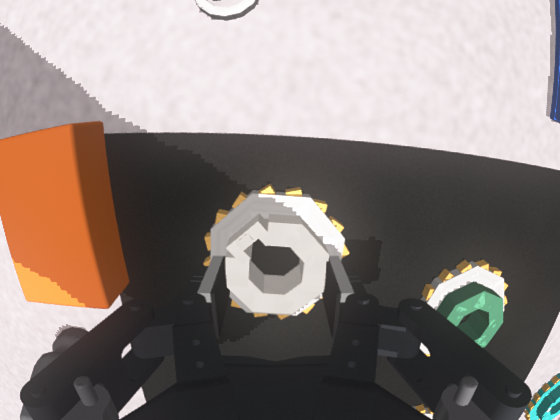

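White is gripped square (width 0.535 ≈ 45.5 mm), with the keyway at the upper left (245,230), which is 135° from the jaw axis. Regripping at 90°.

Emit:
apply_moves(
  steps=[
    {"fingers": 0.4,"dx": 0,"dy": 0,"dz": -0.2,"roll": 0},
    {"fingers": 0.4,"dx": 0,"dy": 0,"dz": 0,"roll": 0},
    {"fingers": 0.4,"dx": 0,"dy": 0,"dz": 0,"roll": -8},
    {"fingers": 0.4,"dx": 0,"dy": 0,"dz": 0,"roll": -8},
    {"fingers": 0.4,"dx": 0,"dy": 0,"dz": 0,"roll": -8},
    {"fingers": 0.4,"dx": 0,"dy": 0,"dz": 0,"roll": -8},
    {"fingers": 0.4,"dx": 0,"dy": 0,"dz": 0,"roll": -8},
    {"fingers": 0.4,"dx": 0,"dy": 0,"dz": 0,"roll": -8},
    {"fingers": 0.4,"dx": 0,"dy": 0,"dz": 0,"roll": -8},
    {"fingers": 0.4,"dx": 0,"dy": 0,"dz": 0,"roll": -8},
  ],
  newtons=40,
)

```text
clock: 12.4
ee_pos: [0.4679, -0.2139, 0.0084]
eef_rot: [[-0.922, 0.386, 0.001], [0.386, 0.922, 0.001], [-0.001, 0.001, -1.0]]
wrist_force: [1.9, 0.5, -0.4]
gripper_width: 0.697
```

Emit:
apply_moves(
  steps=[
    {"fingers": 0.4,"dx": 0,"dy": 0,"dz": 0,"roll": -8},
    {"fingers": 0.4,"dx": 0,"dy": 0,"dz": 0,"roll": -8},
    {"fingers": 0.4,"dx": 0,"dy": 0,"dz": 0,"roll": -8},
    {"fingers": 0.4,"dx": 0,"dy": 0,"dz": 0,"roll": -2},
    {"fingers": -1,"dx": 0,"dy": 0,"dz": 0,"roll": 0},
    {"fingers": -1,"dx": 0,"dy": 0,"dz": 0,"roll": 0},
    {"fingers": -1,"dx": 0,"dy": 0,"dz": 0,"roll": 0},
    {"fingers": -1,"dx": 0,"dy": 0,"dz": 0,"roll": 0},
    {"fingers": -1,"dx": 0,"dy": 0,"dz": 0,"roll": 0},
    {"fingers": -1,"dx": 0,"dy": 0,"dz": 0,"roll": 0},
  ],
)

```text
clock: 13.4
ee_pos: [0.4667, -0.2123, 0.0084]
eef_rot: [[-0.999, -0.051, -0.001], [-0.051, 0.999, 0.004], [0.001, 0.004, -1.0]]
wrist_force: [-1.0, 3.9, 5.1]
gripper_width: 0.522
```

Emit:
apply_moves(
  steps=[
    {"fingers": -1,"dx": 0,"dy": 0,"dz": -1,"roll": 0},
    {"fingers": -1,"dx": 0,"dy": 0,"dz": -4,"roll": 0},
    {"fingers": -1,"dx": 0,"dy": 0,"dz": -4,"roll": 0},
    {"fingers": -1,"dx": 0,"dy": 0,"dz": -4,"roll": 0},
    {"fingers": -1,"dx": 0,"dy": 0,"dz": -4,"roll": 0},
    {"fingers": -1,"dx": 0,"dy": 0,"dz": -3,"roll": 8},
    {"fingers": -1,"dx": 0,"dy": 0,"dz": 0,"roll": 8},
    {"fingers": -1,"dx": 0,"dy": 0,"dz": 0,"roll": 8},
    {"fingers": -1,"dx": 0,"dy": 0,"dz": 0,"roll": 8},
    {"fingers": -1,"dx": 0,"dy": 0,"dz": 0,"roll": 8},
  ],
)

```text
clock: 14.4
ee_pos: [0.4663, -0.2139, 0.2077]
eef_rot: [[-0.794, 0.608, -0.002], [0.608, 0.794, 0.0], [0.002, -0.001, -1.0]]
wrist_force: [0.2, -0.3, -4.4]
gripper_width: 0.525
```

Emit:
apply_moves(
  steps=[
    {"fingers": -1,"dx": 0,"dy": 0,"dz": 0,"roll": 8},
    {"fingers": -1,"dx": 0,"dy": 0,"dz": 0,"roll": 8},
    {"fingers": -1,"dx": 0,"dy": 0,"dz": 0,"roll": 8},
    {"fingers": -1,"dx": 0,"dy": 0,"dz": 0,"roll": 8},
    {"fingers": -1,"dx": 0,"dy": 0,"dz": 0,"roll": 8},
    {"fingers": -1,"dx": 0,"dy": 0,"dz": 0,"roll": 8},
    {"fingers": -1,"dx": 0,"dy": 0,"dz": 0,"roll": 4.7},
    {"fingers": -1,"dx": 4,"dy": 1,"dz": 0,"roll": 0},
    {"fingers": -1,"dx": 4,"dy": 1,"dz": 0,"roll": 0},
    {"fingers": -1,"dx": 4,"dy": 1,"dz": 0,"roll": 0},
  ],
)

```text
clock: 15.4
ee_pos: [0.4959, -0.093, 0.2077]
eef_rot: [[-0.002, 1.0, -0.002], [1.0, 0.002, -0.0], [-0.0, -0.002, -1.0]]
wrist_force: [0.1, 0.5, -4.6]
gripper_width: 0.523
```

Emit:
apply_moves(
  steps=[
    {"fingers": -1,"dx": 4,"dy": 1,"dz": 0,"roll": 0},
    {"fingers": -1,"dx": 4,"dy": 1,"dz": 0,"roll": 0},
    {"fingers": -1,"dx": 4,"dy": 1,"dz": 0,"roll": 0},
    {"fingers": -1,"dx": 4,"dy": 1,"dz": 0,"roll": 0},
    {"fingers": -1,"dx": 4,"dy": 1,"dz": 0,"roll": 0},
    {"fingers": -1,"dx": 3,"dy": 0.7,"dz": 0,"roll": 0},
    {"fingers": -1,"dx": 0,"dy": 0,"dz": 0,"roll": 0},
    {"fingers": -1,"dx": 0,"dy": 0,"dz": 0,"roll": 0},
    {"fingers": -1,"dx": 0,"dy": 0,"dz": 0,"roll": 0},
    {"fingers": -1,"dx": 0,"dy": 0,"dz": 0,"roll": 0},
  ],
)

```text
clock: 16.4
ee_pos: [0.5523, 0.1351, 0.208]
eef_rot: [[-0.003, 1.0, -0.001], [1.0, 0.003, -0.001], [-0.001, -0.001, -1.0]]
wrist_force: [0.4, -1.0, -4.6]
gripper_width: 0.522
```

```bash
python3 - <<'E'
from h import *
s=st();i=get_image("wrist");cv2.imwrite("pics/w6.png",i[:,:,::-1]);print(s["ee_pos"],np.round(s["eef_rot"],3).tolist(),s["gripper_width"])
p=proj("wrist",[.5535,.2265,.104],s);print(p)
x,y=p.astype(int);c=i[max(0,y-50):y+50,x-60:x+60,::-1]
j=cv2.resize(c,None,fx=4,fy=4,interpolation=cv2.INTER_CUBIC)
d=i[190:350,160:400,::-1];d=cv2.resize(d,(480,320))
k=np.zeros((j.shape[0]+0,480,3),np.uint8);
cv2.imwrite("pics/c3.png",np.hstack([j[:400],cv2.resize(d[40:],(320,400))]));print(max(0,y-50),x-60)
E
```

```text
[0.55233079 0.13514585 0.20803902] [[-0.003, 1.0, -0.001], [1.0, 0.003, -0.001], [-0.001, -0.001, -1.0]] 0.5216379860264163
[275.99723587  92.57488735]
42 215
```

View pics/c3.png

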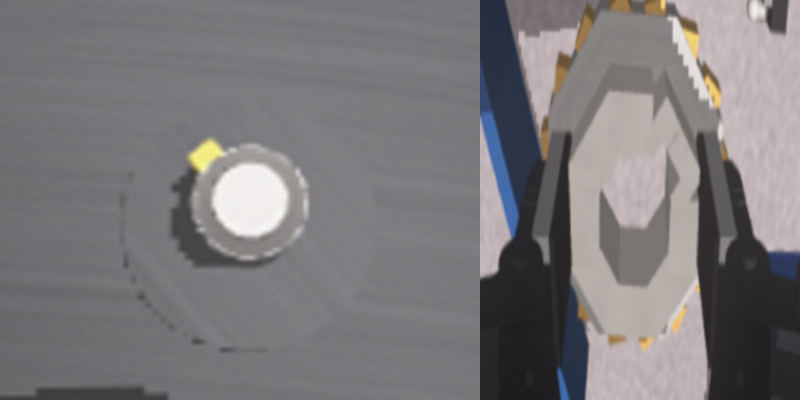

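```bash
python3 - <<'E'
from h import *
s=st();i=cv2.imread("pics/w6.png")[:,:,::-1].copy()
h=cv2.cvtColor(i,cv2.COLOR_RGB2HSV);m=(cv2.inRange(i,(190,190,190),(255,255,255)));m2=np.zeros_like(m);m2[70:115,255:300]=m[70:115,255:300]
c=max(cv2.findContours(m2,0,1)[0],key=cv2.contourArea);(x,y),r=cv2.minEnclosingCircle(c);M=cv2.moments(c);q=(M["m10"]/M["m00"],M["m01"]/M["m00"]);print(x,y,r,q)
a=at("wrist",q,.104,s);print("axis",a)
b,_=blobs(i,(20,70,80),(35,255,255),5,(250,60,300,110));k=b[0][1];print(k,b[0][2])
kk=at("wrist",k,.088,s)-a;print("key",np.degrees(np.arctan2(kk[1],kk[0])),np.hypot(*kk[:2]))
for u in[(190,157),(209,138),(200,147)]:
  kk=at("wrist",(215+u[0]/4,42+u[1]/4),.088,s)-a;print(np.degrees(np.arctan2(kk[1],kk[0])),np.hypot(*kk[:2]))
print(np.degrees(np.arctan2(s["eef_rot"][1][1],s["eef_rot"][0][1])))
E
```

```text
277.07867431640625 91.41878509521484 9.287335395812988 (277.1158536585366, 91.48577235772358)
axis [0.55450399 0.22739447 0.104     ]
[265.71354167  80.375     ] 32.0
key 130.9879690840611 0.013545642940365041
140.12974812075788 0.014868060596105319
119.87848567181733 0.01542153409693247
129.28456373462194 0.014921428605966656
0.15611139072935754
```

The key points to about 130° (crop 205,155) and the shaft axis is at (0.5545, 0.2274). Rolling 85° to line up the keyway.

Emit:
apply_moves(
  steps=[
    {"fingers": -1,"dx": 0,"dy": 0,"dz": 0,"roll": -8},
    {"fingers": -1,"dx": 0,"dy": 0,"dz": 0,"roll": -8},
    {"fingers": -1,"dx": 0,"dy": 0,"dz": 0,"roll": -8},
    {"fingers": -1,"dx": 0,"dy": 0,"dz": 0,"roll": -8},
    {"fingers": -1,"dx": 0,"dy": 0,"dz": 0,"roll": -8},
    {"fingers": -1,"dx": 0,"dy": 0,"dz": 0,"roll": -8},
    {"fingers": -1,"dx": 0,"dy": 0,"dz": 0,"roll": -8},
    {"fingers": -1,"dx": 0,"dy": 0,"dz": 0,"roll": -8},
    {"fingers": -1,"dx": 0,"dy": 0,"dz": 0,"roll": -8},
    {"fingers": -1,"dx": 0,"dy": 0,"dz": 0,"roll": -8},
  ],
)

```text
clock: 17.45
ee_pos: [0.5527, 0.1353, 0.2084]
eef_rot: [[-0.986, 0.165, -0.0], [0.165, 0.986, -0.0], [0.0, -0.0, -1.0]]
wrist_force: [0.2, -0.4, -3.5]
gripper_width: 0.523
```

Emit:
apply_moves(
  steps=[
    {"fingers": -1,"dx": 0,"dy": 0,"dz": 0,"roll": -5},
    {"fingers": -1,"dx": 0.6,"dy": 3,"dz": 0,"roll": 0},
    {"fingers": -1,"dx": 0,"dy": 3,"dz": 0,"roll": 0},
    {"fingers": -1,"dx": 0,"dy": 3.2,"dz": 0,"roll": 0},
    {"fingers": -1,"dx": 0,"dy": 0,"dz": 3,"roll": 0},
    {"fingers": -1,"dx": 0,"dy": 0,"dz": 3,"roll": 0},
    {"fingers": -1,"dx": 0,"dy": 0,"dz": 2,"roll": 0},
    {"fingers": -1,"dx": 0,"dy": 0,"dz": 0,"roll": 0},
    {"fingers": -1,"dx": 0,"dy": 0,"dz": 0,"roll": 0},
    {"fingers": -1,"dx": 0,"dy": 0,"dz": 0,"roll": 0},
  ],
)

```text
clock: 18.45
ee_pos: [0.556, 0.2285, 0.1302]
eef_rot: [[-0.997, 0.083, 0.003], [0.083, 0.997, 0.001], [-0.003, 0.001, -1.0]]
wrist_force: [1.2, 0.0, -3.7]
gripper_width: 0.522
```

```bash
python3 - <<'E'
from h import *
P=[];
for _ in range(4):
    s=st();i=get_image("wrist");P.append(s["ee_pos"])
cv2.imwrite("pics/w7.png",i[:,:,::-1]);P=np.array(P);print(P.round(4),P.mean(0));s["ee_pos"]=P.mean(0);print(goto([.5545,.2274,.12],s),np.degrees(np.arctan2(s["eef_rot"][1][1],s["eef_rot"][0][1])))
E
```

```text
[[0.556  0.2285 0.1302]
 [0.5562 0.2286 0.1304]
 [0.556  0.2287 0.1304]
 [0.5558 0.2287 0.1301]] [0.55600236 0.22858628 0.13026158]
(array([ 0.14, -0.13,  1.03]), None) 85.23493014529637
```

Emit:
apply_moves(
  steps=[
    {"fingers": -1,"dx": 0.14,"dy": -0.13,"dz": 0,"roll": 0},
    {"fingers": -1,"dx": 0,"dy": 0,"dz": 0,"roll": 0},
    {"fingers": -1,"dx": 0,"dy": 0,"dz": 0.5,"roll": 0},
    {"fingers": -1,"dx": 0,"dy": 0,"dz": 0.5,"roll": 0},
    {"fingers": -1,"dx": 0,"dy": 0,"dz": 0.5,"roll": 0},
    {"fingers": -1,"dx": 0,"dy": 0,"dz": 0.3,"roll": 0},
    {"fingers": -1,"dx": 0,"dy": 0,"dz": 0.3,"roll": 0},
    {"fingers": -1,"dx": 0,"dy": 0,"dz": 0.3,"roll": 0},
    {"fingers": -1,"dx": 0,"dy": 0,"dz": 0,"roll": 0},
    {"fingers": -1,"dx": 0,"dy": 0,"dz": 0,"roll": 0},
  ],
)

```text
clock: 19.65
ee_pos: [0.5518, 0.2273, 0.1035]
eef_rot: [[-0.997, 0.082, -0.002], [0.082, 0.997, 0.0], [0.002, -0.0, -1.0]]
wrist_force: [-1.8, 1.3, -5.8]
gripper_width: 0.52
```

Emit:
apply_moves(
  steps=[
    {"fingers": -1,"dx": 0,"dy": 0,"dz": 0.3,"roll": 0},
    {"fingers": -1,"dx": 0,"dy": 0,"dz": 0.3,"roll": 0},
    {"fingers": -1,"dx": 0,"dy": 0,"dz": 0.3,"roll": 0},
    {"fingers": -1,"dx": 0,"dy": 0,"dz": 0.3,"roll": 0},
    {"fingers": -1,"dx": 0,"dy": 0,"dz": 0.3,"roll": 0},
    {"fingers": -1,"dx": 0,"dy": 0,"dz": 0.3,"roll": 0},
    {"fingers": -1,"dx": 0,"dy": 0,"dz": 0,"roll": 0},
    {"fingers": -1,"dx": 0,"dy": 0,"dz": 0,"roll": 0},
    {"fingers": -1,"dx": 0,"dy": 0,"dz": 0,"roll": 0},
    {"fingers": -1,"dx": 0,"dy": 0,"dz": 0,"roll": 0},
  ],
)

```text
clock: 20.65
ee_pos: [0.5517, 0.2273, 0.0855]
eef_rot: [[-0.997, 0.083, -0.002], [0.083, 0.997, 0.0], [0.002, -0.0, -1.0]]
wrist_force: [-5.3, 0.9, -5.1]
gripper_width: 0.523
```

The key has engaged: the underside is at about 0.077, below the key top. Lowering further, then release.

Emit:
apply_moves(
  steps=[
    {"fingers": -1,"dx": 0.1,"dy": 0,"dz": 0.5,"roll": 0},
    {"fingers": -1,"dx": 0,"dy": 0,"dz": 0.5,"roll": 0},
    {"fingers": -1,"dx": 0,"dy": 0,"dz": 0.5,"roll": 0},
    {"fingers": -1,"dx": 0,"dy": 0,"dz": 0.5,"roll": 0},
    {"fingers": -1,"dx": 0,"dy": 0,"dz": 0.5,"roll": 0},
    {"fingers": -1,"dx": 0,"dy": 0,"dz": 0.5,"roll": 0},
    {"fingers": -1,"dx": 0,"dy": 0,"dz": 0.5,"roll": 0},
    {"fingers": -1,"dx": 0,"dy": 0,"dz": 0.5,"roll": 0},
    {"fingers": -1,"dx": 0,"dy": 0,"dz": 0,"roll": 0},
    {"fingers": -1,"dx": 0,"dy": 0,"dz": 0,"roll": 0},
  ],
)

```text
clock: 21.65
ee_pos: [0.5517, 0.2272, 0.0457]
eef_rot: [[-0.997, 0.083, -0.001], [0.083, 0.997, -0.001], [0.001, -0.001, -1.0]]
wrist_force: [-3.5, -0.6, -6.4]
gripper_width: 0.523
```

Emit:
apply_moves(
  steps=[
    {"fingers": 0.5,"dx": 0,"dy": 0,"dz": 0,"roll": 0},
    {"fingers": 0.5,"dx": 0,"dy": 0,"dz": 0,"roll": 0},
    {"fingers": 0.5,"dx": 0,"dy": 0,"dz": 0,"roll": 0},
    {"fingers": 0.5,"dx": 0,"dy": 0,"dz": 0,"roll": 0},
    {"fingers": 0.5,"dx": 0,"dy": 0,"dz": 0,"roll": 0},
    {"fingers": 0.5,"dx": 0,"dy": 0,"dz": -3,"roll": 0},
    {"fingers": 0.5,"dx": 0,"dy": 0,"dz": -4,"roll": 0},
    {"fingers": 1,"dx": 0,"dy": 0,"dz": -4,"roll": 0},
    {"fingers": 1,"dx": 0,"dy": 0,"dz": -4,"roll": 0},
    {"fingers": 1,"dx": 0,"dy": 0,"dz": 0,"roll": 0},
  ],
)

```text
clock: 22.65
ee_pos: [0.5566, 0.2288, 0.2038]
eef_rot: [[-0.996, 0.083, 0.013], [0.083, 0.997, 0.004], [-0.013, 0.005, -1.0]]
wrist_force: [1.1, -0.5, 0.5]
gripper_width: 0.998
```

```bash
python3 - <<'E'
from h import *
s=st();print(s["ee_pos"]);i=get_image("scene");
p=proj("scene",[.554,.227,.05]);x,y=p.astype(int)
t=get_image("top");q=proj("top",[.554,.227,.05]).astype(int)
w=get_image("wrist");cv2.imwrite("pics/w8.png",w[:,:,::-1])
f=lambda im,x,y:cv2.resize(im[y-35:y+35,x-35:x+35,::-1],(390,390),interpolation=2)
cv2.imwrite("pics/c4.png",np.hstack([f(i,x,y),f(t,q[0],q[1])]))
E
```

```text
[0.55663924 0.22875148 0.20379552]
```

View pics/c4.png

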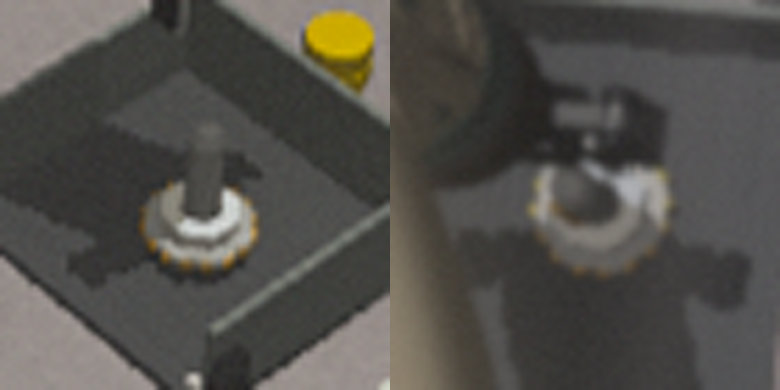

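White sits flat on the shoulder with the shaft standing through it. Next is blue; I'll check its place on the way.

Emit:
apply_moves(
  steps=[
    {"fingers": 1,"dx": 0,"dy": 0,"dz": 0,"roll": -4},
    {"fingers": 1,"dx": 0,"dy": -4.8,"dz": 0,"roll": 0},
    {"fingers": 1,"dx": 0,"dy": -4.8,"dz": 0,"roll": 0},
    {"fingers": 1,"dx": 0,"dy": -4.8,"dz": 0,"roll": 0},
    {"fingers": 1,"dx": 0,"dy": -4.8,"dz": 0,"roll": 0},
    {"fingers": 1,"dx": 0,"dy": -4.8,"dz": 0,"roll": 0},
    {"fingers": 1,"dx": 0,"dy": -4.8,"dz": 0,"roll": 0},
    {"fingers": 1,"dx": 0,"dy": -4.8,"dz": 0,"roll": 0},
    {"fingers": 1,"dx": 0,"dy": -4.8,"dz": 0,"roll": 0},
    {"fingers": 1,"dx": 0,"dy": -4.8,"dz": 0,"roll": 0},
  ],
)

```text
clock: 23.8
ee_pos: [0.5446, -0.2059, 0.1939]
eef_rot: [[-1.0, 0.013, -0.004], [0.013, 1.0, 0.002], [0.004, 0.002, -1.0]]
wrist_force: [-0.1, 0.2, 0.7]
gripper_width: 0.999
```

Emit:
apply_moves(
  steps=[
    {"fingers": 1,"dx": 0,"dy": -4.8,"dz": 0,"roll": 0},
    {"fingers": 1,"dx": 0,"dy": -4.8,"dz": 0,"roll": 0},
    {"fingers": 1,"dx": 0,"dy": -4.8,"dz": 0,"roll": 0},
    {"fingers": 1,"dx": 0,"dy": 0,"dz": 0,"roll": 0},
    {"fingers": 1,"dx": 0,"dy": 0,"dz": 0,"roll": 0},
    {"fingers": 1,"dx": 0,"dy": 0,"dz": 0,"roll": 0},
    {"fingers": 1,"dx": 0,"dy": 0,"dz": 0,"roll": 0},
    {"fingers": 1,"dx": 0,"dy": 0,"dz": 0,"roll": 0},
    {"fingers": 1,"dx": 0,"dy": 0,"dz": 0,"roll": 0},
    {"fingers": 1,"dx": 0,"dy": 0,"dz": 0,"roll": 0},
  ],
)

```text
clock: 24.8
ee_pos: [0.5447, -0.348, 0.1966]
eef_rot: [[-1.0, 0.012, 0.0], [0.012, 1.0, -0.0], [-0.0, -0.0, -1.0]]
wrist_force: [-0.5, 0.6, -0.5]
gripper_width: 1.001
```

```bash
cat >> h.py <<'E'
def collars(s,i):
    for n,(lo,hi) in HUE.items():
        for b in blobs(i,lo,hi,150)[0][:3]:
            p=at("wrist",b[0],.017,s);print(n,np.round(b[1]),round(b[2]),round(b[3]),np.round(p[:2],3))
    print("tcp",np.round(s["ee_pos"],4),"psi",round(np.degrees(np.arctan2(s["eef_rot"][1][1],s["eef_rot"][0][1])),1))
E
python3 - <<'E'
from h import *
s=st();i=get_image("wrist");cv2.imwrite("pics/w9.png",i[:,:,::-1]);collars(s,i)
for n,p in{"blue":(.479,-.3495,.02),"red":(.58,-.3715,.02),"green":(.584,-.249,.02)}.items():print(n,proj("wrist",p,s))
E
```

```text
blue [ 27. 168.] 5111 54 [ 0.509 -0.666]
blue [489. 294.] 3650 52 [ 0.685 -0.064]
blue [277. 161.] 718 24 [ 0.523 -0.348]
green [371. 226.] 1284 22 [ 0.587 -0.245]
tcp [ 0.5447 -0.348   0.1966] psi 89.3
blue [272.96013809 123.30599309]
red [253.03031007 222.99873582]
green [368.93892799 224.91513794]
```

Blue now shows at (277,161) instead of the expected (273,123), so it seems to have been knocked about 4 cm. Looking at it enlarged.

```bash
python3 - <<'E'
import cv2
i=cv2.imread("pics/w9.png");cv2.imwrite("pics/c5.png",cv2.resize(i[110:290,190:430],None,fx=3.2,fy=3.2,interpolation=2))
E
```

```text
(no output)
```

View pics/c5.png

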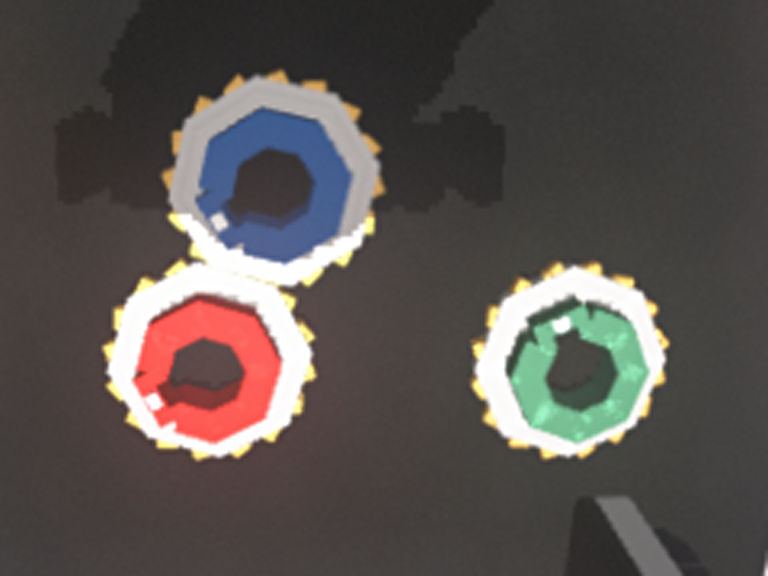

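Blue was knocked and now touches red's rim; its mark is at crop (220,222), red's at (153,402) and green's at (562,324). Green is free, so it comes next.

```bash
python3 - <<'E'
from h import *
s=dict(st());s["ee_pos"]=np.array(s["ee_pos"])
for n,c,m in[("green",(578,372),(562,324)),("blue",(275,186),(220,222)),("red",(208,371),(153,402))]:
    f=lambda u:at("wrist",(190+u[0]/3.2,110+u[1]/3.2),.02,s)
    a,b=f(c),f(m);d=b-a;y=np.degrees(np.arctan2(d[1],d[0]));print(n,np.round(a,3),"yaw",round(y),"r",round(np.hypot(*d[:2]),3),"mod45",round(y%45),goto([*a[:2],.2],s)[0])
E
```

```text
green [ 0.586 -0.247  0.02 ] yaw -158 r 0.018 mod45 22 [-3.97 10.15 -0.34]
blue [ 0.523 -0.347  0.02 ] yaw -57 r 0.02 mod45 33 [ 2.15  0.05 -0.34]
red [ 0.583 -0.37   0.02 ] yaw -60 r 0.021 mod45 30 [-3.88 -2.11 -0.34]
```

Emit:
apply_moves(
  steps=[
    {"fingers": 1,"dx": -2,"dy": 4,"dz": 0,"roll": 0},
    {"fingers": 1,"dx": -2,"dy": 4,"dz": 0,"roll": 0},
    {"fingers": 1,"dx": 0,"dy": 2.1,"dz": 0,"roll": 0},
    {"fingers": 1,"dx": 0,"dy": 0,"dz": 3.5,"roll": 7.5},
    {"fingers": 1,"dx": 0,"dy": 0,"dz": 3.5,"roll": 7.5},
    {"fingers": 1,"dx": 0,"dy": 0,"dz": 3.5,"roll": 7.3},
    {"fingers": 1,"dx": 0,"dy": 0,"dz": 3.5,"roll": 0},
    {"fingers": 1,"dx": 0,"dy": 0,"dz": 3,"roll": 0},
    {"fingers": 1,"dx": 0,"dy": 0,"dz": 1.6,"roll": 0},
    {"fingers": 1,"dx": 0,"dy": 0,"dz": 0,"roll": 0},
  ],
  newtons=25,
)

```text
clock: 25.85
ee_pos: [0.5833, -0.2469, 0.0078]
eef_rot: [[-0.92, 0.392, -0.005], [0.392, 0.92, 0.003], [0.006, 0.0, -1.0]]
wrist_force: [-0.2, -0.4, -0.1]
gripper_width: 1.002
```

Emit:
apply_moves(
  steps=[
    {"fingers": -1,"dx": 0,"dy": 0,"dz": 0,"roll": 0},
    {"fingers": -1,"dx": 0,"dy": 0,"dz": 0,"roll": 0},
    {"fingers": -1,"dx": 0,"dy": 0,"dz": 0,"roll": 0},
    {"fingers": -1,"dx": 0,"dy": 0,"dz": 0,"roll": 0},
    {"fingers": -1,"dx": 0,"dy": 0,"dz": 0,"roll": 0},
    {"fingers": -1,"dx": 0,"dy": 0,"dz": 0,"roll": 0},
    {"fingers": -1,"dx": 0,"dy": 0,"dz": 0,"roll": 0},
    {"fingers": -1,"dx": 0,"dy": 0,"dz": 0,"roll": 0},
    {"fingers": 0.4,"dx": 0,"dy": 0,"dz": 0,"roll": 0},
    {"fingers": 0.4,"dx": 0,"dy": 0,"dz": 0,"roll": 0},
  ],
)

```text
clock: 26.85
ee_pos: [0.586, -0.2485, 0.0109]
eef_rot: [[-0.92, 0.392, 0.0], [0.392, 0.92, -0.001], [-0.001, -0.001, -1.0]]
wrist_force: [-0.1, -0.0, 0.2]
gripper_width: 0.7
```

Emit:
apply_moves(
  steps=[
    {"fingers": 0.4,"dx": 0,"dy": 0,"dz": 0.1,"roll": -8},
    {"fingers": 0.4,"dx": 0,"dy": 0,"dz": 0,"roll": -8},
    {"fingers": 0.4,"dx": 0,"dy": 0,"dz": 0,"roll": -8},
    {"fingers": 0.4,"dx": 0,"dy": 0,"dz": 0,"roll": -8},
    {"fingers": 0.4,"dx": 0,"dy": 0,"dz": 0,"roll": -8},
    {"fingers": 0.4,"dx": 0,"dy": 0,"dz": 0,"roll": -8},
    {"fingers": 0.4,"dx": 0,"dy": 0,"dz": 0,"roll": -8},
    {"fingers": 0.4,"dx": 0,"dy": 0,"dz": 0,"roll": -8},
    {"fingers": 0.4,"dx": 0,"dy": 0,"dz": 0,"roll": -8},
    {"fingers": 0.4,"dx": 0,"dy": 0,"dz": 0,"roll": -8},
  ],
  newtons=40,
)

```text
clock: 27.85
ee_pos: [0.5854, -0.2483, 0.0091]
eef_rot: [[-0.541, -0.841, -0.001], [-0.841, 0.541, -0.0], [0.001, 0.0, -1.0]]
wrist_force: [0.5, -0.6, 0.3]
gripper_width: 0.7
```

Emit:
apply_moves(
  steps=[
    {"fingers": 0.4,"dx": 0,"dy": 0,"dz": 0,"roll": -8},
    {"fingers": 0.4,"dx": 0,"dy": 0,"dz": 0,"roll": -2},
    {"fingers": -1,"dx": 0,"dy": 0,"dz": 0,"roll": 0},
    {"fingers": -1,"dx": 0,"dy": 0,"dz": 0,"roll": 0},
    {"fingers": -1,"dx": 0,"dy": 0,"dz": 0,"roll": 0},
    {"fingers": -1,"dx": 0,"dy": 0,"dz": 0,"roll": 0},
    {"fingers": -1,"dx": 0,"dy": 0,"dz": 0,"roll": 0},
    {"fingers": -1,"dx": 0,"dy": 0,"dz": 0,"roll": 0},
    {"fingers": -1,"dx": 0,"dy": 0,"dz": 0,"roll": 0},
    {"fingers": -1,"dx": 0,"dy": 0,"dz": 0,"roll": 0},
  ],
)

```text
clock: 28.85
ee_pos: [0.5855, -0.2483, 0.0095]
eef_rot: [[-0.392, -0.92, -0.001], [-0.92, 0.392, -0.0], [0.001, 0.0, -1.0]]
wrist_force: [-2.8, -0.4, 5.1]
gripper_width: 0.519
```

Emit:
apply_moves(
  steps=[
    {"fingers": -1,"dx": 0,"dy": 0,"dz": -1,"roll": 0},
    {"fingers": -1,"dx": 0,"dy": 0,"dz": -4,"roll": 0},
    {"fingers": -1,"dx": 0,"dy": 0,"dz": -4,"roll": 8},
    {"fingers": -1,"dx": 0,"dy": 0,"dz": -4,"roll": 8},
    {"fingers": -1,"dx": 0,"dy": 0,"dz": -4,"roll": 8},
    {"fingers": -1,"dx": 0,"dy": 0,"dz": -2,"roll": 8},
    {"fingers": -1,"dx": 0,"dy": 0,"dz": 0,"roll": 8},
    {"fingers": -1,"dx": 0,"dy": 0,"dz": 0,"roll": 8},
    {"fingers": -1,"dx": 0,"dy": 0,"dz": 0,"roll": 8},
    {"fingers": -1,"dx": 0,"dy": 0,"dz": 0,"roll": 8},
  ],
)

```text
clock: 29.85
ee_pos: [0.5854, -0.2472, 0.1982]
eef_rot: [[-0.999, -0.046, -0.001], [-0.046, 0.999, 0.002], [0.001, 0.002, -1.0]]
wrist_force: [-0.8, 0.3, -4.8]
gripper_width: 0.522
```

```bash
cat >> h.py <<'E'
def here(tgt=(.5515,.2272)):
    s=dict(st());psi=np.degrees(np.arctan2(s["eef_rot"][1][1],s["eef_rot"][0][1]));print("psi",round(psi,1),"tcp",np.round(s["ee_pos"],4),"w",round(s["gripper_width"],3),"F",np.round(s["wrist_force"],1),"to",goto([*tgt,s["ee_pos"][2]],s)[0],"q6",round(s["joint_positions"][5],2))
E
python3 -c "from h import *;here()"
```

```text
psi 92.7 tcp [ 0.5854 -0.2472  0.1982] w 0.522 F [-0.8  0.3 -4.8] to [ 1.19 47.55  0.09] q6 -0.55
```

Emit:
apply_moves(
  steps=[
    {"fingers": -1,"dx": 0,"dy": 0,"dz": 0,"roll": 7.6},
    {"fingers": -1,"dx": 0.7,"dy": 4.5,"dz": 0,"roll": 0},
    {"fingers": -1,"dx": 0.7,"dy": 4.5,"dz": 0,"roll": 0},
    {"fingers": -1,"dx": 0.7,"dy": 4.5,"dz": 0,"roll": 0},
    {"fingers": -1,"dx": 0.7,"dy": 4.5,"dz": 0,"roll": 0},
    {"fingers": -1,"dx": 0.7,"dy": 4.5,"dz": 0,"roll": 0},
    {"fingers": -1,"dx": 0.7,"dy": 4.5,"dz": 0,"roll": 0},
    {"fingers": -1,"dx": 0.7,"dy": 4.5,"dz": 0,"roll": 0},
    {"fingers": -1,"dx": 0.7,"dy": 4.5,"dz": 0,"roll": 0},
    {"fingers": -1,"dx": 0.7,"dy": 4.5,"dz": 0,"roll": 0},
  ],
)

```text
clock: 30.85
ee_pos: [0.5547, 0.163, 0.1985]
eef_rot: [[-0.997, 0.081, -0.001], [0.08, 0.997, 0.001], [0.001, 0.001, -1.0]]
wrist_force: [1.0, 0.2, -4.1]
gripper_width: 0.522
```

Emit:
apply_moves(
  steps=[
    {"fingers": -1,"dx": 1.2,"dy": 4.5,"dz": 0,"roll": 0},
    {"fingers": -1,"dx": 0,"dy": 2,"dz": 0,"roll": 0},
    {"fingers": -1,"dx": 0,"dy": 0,"dz": 3,"roll": 0},
    {"fingers": -1,"dx": 0,"dy": 0,"dz": 3,"roll": 0},
    {"fingers": -1,"dx": 0,"dy": 0,"dz": 1,"roll": 0},
    {"fingers": -1,"dx": 0,"dy": 0,"dz": 0,"roll": 0},
    {"fingers": -1,"dx": 0,"dy": 0,"dz": 0,"roll": 0},
    {"fingers": -1,"dx": 0,"dy": 0,"dz": 0,"roll": 0},
    {"fingers": -1,"dx": 0,"dy": 0,"dz": 0,"roll": 0},
    {"fingers": -1,"dx": 0,"dy": 0,"dz": 0,"roll": 0},
  ],
)

```text
clock: 31.85
ee_pos: [0.55, 0.2266, 0.1306]
eef_rot: [[-0.997, 0.081, 0.002], [0.081, 0.997, 0.001], [-0.002, 0.001, -1.0]]
wrist_force: [0.2, -0.3, -4.5]
gripper_width: 0.522
```

```bash
python3 -c "from h import *;here((.553,.2272))"
```

```text
psi 85.3 tcp [0.55   0.2266 0.1306] w 0.522 F [ 0.2 -0.3 -4.5] to [-0.3   0.09  0.  ] q6 0.36
```

Emit:
apply_moves(
  steps=[
    {"fingers": -1,"dx": -0.12,"dy": 0.05,"dz": 0,"roll": 0},
    {"fingers": -1,"dx": 0,"dy": 0,"dz": 0.4,"roll": 0},
    {"fingers": -1,"dx": 0,"dy": 0,"dz": 0.4,"roll": 0},
    {"fingers": -1,"dx": 0,"dy": 0,"dz": 0.4,"roll": 0},
    {"fingers": -1,"dx": 0,"dy": 0,"dz": 0.4,"roll": 0},
    {"fingers": -1,"dx": 0,"dy": 0,"dz": 0.4,"roll": 0},
    {"fingers": -1,"dx": 0,"dy": 0,"dz": 0.4,"roll": 0},
    {"fingers": -1,"dx": 0,"dy": 0,"dz": 0.3,"roll": 0},
    {"fingers": -1,"dx": 0,"dy": 0,"dz": 0,"roll": 0},
    {"fingers": -1,"dx": 0,"dy": 0,"dz": 0,"roll": 0},
  ],
)

```text
clock: 32.85
ee_pos: [0.551, 0.2271, 0.1022]
eef_rot: [[-0.997, 0.081, 0.001], [0.081, 0.997, 0.001], [-0.001, 0.001, -1.0]]
wrist_force: [3.7, 1.7, -6.1]
gripper_width: 0.523
```

Emit:
apply_moves(
  steps=[
    {"fingers": -1,"dx": 0,"dy": 0,"dz": 0.3,"roll": 0},
    {"fingers": -1,"dx": 0,"dy": 0,"dz": 0.3,"roll": 0},
    {"fingers": -1,"dx": 0,"dy": 0,"dz": 0.3,"roll": 0},
    {"fingers": -1,"dx": 0,"dy": 0,"dz": 0.3,"roll": 0},
    {"fingers": -1,"dx": 0,"dy": 0,"dz": 0.3,"roll": 0},
    {"fingers": -1,"dx": 0,"dy": 0,"dz": 0,"roll": 0},
    {"fingers": -1,"dx": 0,"dy": 0,"dz": 0,"roll": 0},
    {"fingers": -1,"dx": 0,"dy": 0,"dz": 0,"roll": 0},
    {"fingers": -1,"dx": 0,"dy": 0,"dz": 0,"roll": 0},
    {"fingers": -1,"dx": 0,"dy": 0,"dz": 0,"roll": 0},
  ],
)

```text
clock: 33.85
ee_pos: [0.5511, 0.2272, 0.0872]
eef_rot: [[-0.997, 0.081, 0.002], [0.081, 0.997, 0.001], [-0.001, 0.001, -1.0]]
wrist_force: [4.5, 1.6, -4.9]
gripper_width: 0.522
```

Keyed again. Lowering to near its seat and releasing.

Emit:
apply_moves(
  steps=[
    {"fingers": -1,"dx": -0.05,"dy": 0,"dz": 0.5,"roll": 0},
    {"fingers": -1,"dx": 0,"dy": 0,"dz": 0.5,"roll": 0},
    {"fingers": -1,"dx": 0,"dy": 0,"dz": 0.5,"roll": 0},
    {"fingers": -1,"dx": 0,"dy": 0,"dz": 0.5,"roll": 0},
    {"fingers": -1,"dx": 0,"dy": 0,"dz": 0.5,"roll": 0},
    {"fingers": -1,"dx": 0,"dy": 0,"dz": 0.4,"roll": 0},
    {"fingers": -1,"dx": 0,"dy": 0,"dz": 0,"roll": 0},
    {"fingers": 0.5,"dx": 0,"dy": 0,"dz": 0,"roll": 0},
    {"fingers": 0.5,"dx": 0,"dy": 0,"dz": 0,"roll": 0},
    {"fingers": 0.5,"dx": 0,"dy": 0,"dz": 0,"roll": 0},
  ],
)

```text
clock: 34.85
ee_pos: [0.5494, 0.226, 0.0577]
eef_rot: [[-0.997, 0.081, -0.003], [0.081, 0.997, -0.002], [0.003, -0.002, -1.0]]
wrist_force: [0.8, 0.9, -0.7]
gripper_width: 0.752
```

Emit:
apply_moves(
  steps=[
    {"fingers": 0.5,"dx": 0,"dy": 0,"dz": 0,"roll": 0},
    {"fingers": 0.5,"dx": 0,"dy": 0,"dz": 0,"roll": 0},
    {"fingers": 0.5,"dx": 0,"dy": 0,"dz": -3,"roll": 0},
    {"fingers": 0.5,"dx": 0,"dy": 0,"dz": -4,"roll": 0},
    {"fingers": 1,"dx": 0,"dy": 0,"dz": -4,"roll": 0},
    {"fingers": 1,"dx": 0,"dy": 0,"dz": -3,"roll": -5},
    {"fingers": 1,"dx": 0,"dy": -4.8,"dz": 0,"roll": 0},
    {"fingers": 1,"dx": 0,"dy": -4.8,"dz": 0,"roll": 0},
    {"fingers": 1,"dx": 0,"dy": -4.8,"dz": 0,"roll": 0},
    {"fingers": 1,"dx": 0,"dy": -4.8,"dz": 0,"roll": 0},
  ],
)

```text
clock: 35.85
ee_pos: [0.5516, 0.0332, 0.1987]
eef_rot: [[-1.0, -0.007, 0.001], [-0.007, 1.0, -0.0], [-0.001, -0.0, -1.0]]
wrist_force: [2.0, -0.1, 0.5]
gripper_width: 0.996
```

```bash
python3 - <<'E'
from h import *
here()
i=get_image("scene");x,y=proj("scene",[.554,.227,.05]).astype(int)
w=get_image("top");q=proj("top",[.554,.227,.06]).astype(int);f=lambda im,x,y:cv2.resize(im[y-35:y+35,x-35:x+35,::-1],(390,390),interpolation=2)
cv2.imwrite("pics/c6.png",np.hstack([f(i,x,y),f(w,*q)]))
E
```

```text
psi 90.4 tcp [0.5516 0.0332 0.1987] w 0.996 F [ 2.  -0.1  0.5] to [-1.20e-01  1.94e+01 -1.00e-02] q6 -0.06
```

View pics/c6.png

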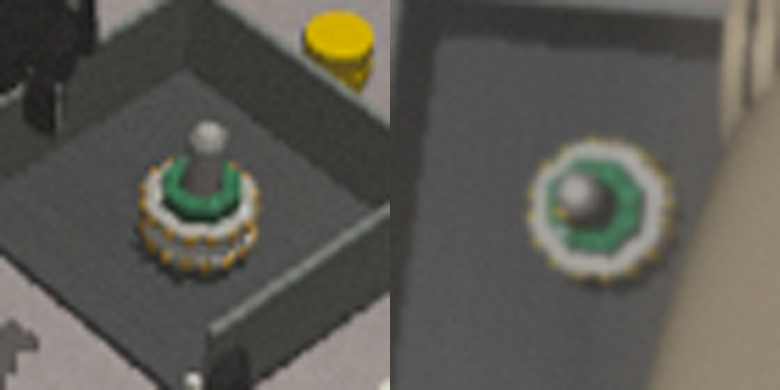

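Green sits on white, with its keyway over the key. Now blue: jaws at 78°, across the line to red.

Emit:
apply_moves(
  steps=[
    {"fingers": 1,"dx": 0.36,"dy": -4.8,"dz": 0,"roll": 0},
    {"fingers": 1,"dx": 0.36,"dy": -4.8,"dz": 0,"roll": 0},
    {"fingers": 1,"dx": 0.36,"dy": -4.8,"dz": 0,"roll": 0},
    {"fingers": 1,"dx": 0.36,"dy": -4.8,"dz": 0,"roll": 0},
    {"fingers": 1,"dx": 0.36,"dy": -4.8,"dz": 0,"roll": 0},
    {"fingers": 1,"dx": 0.36,"dy": -4.8,"dz": 0,"roll": 0},
    {"fingers": 1,"dx": 0.36,"dy": -4.8,"dz": 0,"roll": 0},
    {"fingers": 1,"dx": 0.38,"dy": -4.5,"dz": 0,"roll": 0},
    {"fingers": 1,"dx": 0,"dy": 0,"dz": 0,"roll": 6.2},
    {"fingers": 1,"dx": 0,"dy": 0,"dz": 0,"roll": 6.2},
  ],
  newtons=25,
)

```text
clock: 36.95
ee_pos: [0.5252, -0.3475, 0.198]
eef_rot: [[-0.977, 0.215, -0.0], [0.215, 0.977, 0.001], [0.0, 0.001, -1.0]]
wrist_force: [0.2, 0.6, 0.3]
gripper_width: 1.003
```

Emit:
apply_moves(
  steps=[
    {"fingers": 1,"dx": 0,"dy": 0,"dz": 4,"roll": 0},
    {"fingers": 1,"dx": 0,"dy": 0,"dz": 4,"roll": 0},
    {"fingers": 1,"dx": 0,"dy": 0,"dz": 4,"roll": 0},
    {"fingers": 1,"dx": 0,"dy": 0,"dz": 3,"roll": 0},
    {"fingers": 1,"dx": 0,"dy": 0,"dz": 0,"roll": 0},
    {"fingers": 1,"dx": 0,"dy": 0,"dz": 0,"roll": 0},
    {"fingers": 1,"dx": 0,"dy": 0,"dz": 0,"roll": 0},
    {"fingers": 1,"dx": 0,"dy": 0,"dz": 0,"roll": 0},
    {"fingers": 1,"dx": 0,"dy": 0,"dz": 0,"roll": 0},
    {"fingers": 1,"dx": 0,"dy": 0,"dz": 0,"roll": 0},
  ],
)

```text
clock: 37.95
ee_pos: [0.526, -0.3469, 0.0495]
eef_rot: [[-0.978, 0.209, 0.002], [0.209, 0.978, -0.001], [-0.002, -0.001, -1.0]]
wrist_force: [0.1, 0.1, 0.0]
gripper_width: 1.002
```

```bash
python3 - <<'E'
from h import *
here((.523,-.348));s=st();i=get_image("wrist");cv2.imwrite("pics/w10.png",i[:,:,::-1]);collars(s,i);print(proj("wrist",(.523,-.348,.017),s))
E
```

```text
psi 78.0 tcp [ 0.526  -0.3469  0.0495] w 1.002 F [0.1 0.1 0. ] to [ 0.27 -0.17 -0.  ] q6 -0.48
blue [545. 343.] 2794 57 [ 0.685 -0.111]
blue [274. 228.] 2662 42 [ 0.521 -0.348]
tcp [ 0.526  -0.3469  0.0495] psi 78.0
[272.17964681 240.91678303]
```

Emit:
apply_moves(
  steps=[
    {"fingers": 1,"dx": 0.3,"dy": -0.1,"dz": 2,"roll": 0},
    {"fingers": 1,"dx": 0,"dy": 0,"dz": 1.9,"roll": 0},
    {"fingers": -1,"dx": 0,"dy": 0,"dz": 0,"roll": 0},
    {"fingers": -1,"dx": 0,"dy": 0,"dz": 0,"roll": 0},
    {"fingers": -1,"dx": 0,"dy": 0,"dz": 0,"roll": 0},
    {"fingers": -1,"dx": 0,"dy": 0,"dz": 0,"roll": 0},
    {"fingers": -1,"dx": 0,"dy": 0,"dz": 0,"roll": 0},
    {"fingers": -1,"dx": 0,"dy": 0,"dz": 0,"roll": 0},
    {"fingers": -1,"dx": 0,"dy": 0,"dz": 0,"roll": 0},
    {"fingers": -1,"dx": 0,"dy": 0,"dz": 0,"roll": 0},
  ],
)

```text
clock: 39.0
ee_pos: [0.5228, -0.3477, 0.0106]
eef_rot: [[-0.978, 0.209, 0.001], [0.209, 0.978, -0.002], [-0.002, -0.002, -1.0]]
wrist_force: [-2.4, -1.6, 6.2]
gripper_width: 0.525
```

Emit:
apply_moves(
  steps=[
    {"fingers": -1,"dx": 0,"dy": 0,"dz": -1,"roll": 0},
    {"fingers": -1,"dx": 0,"dy": 0,"dz": -1,"roll": 0},
    {"fingers": -1,"dx": 2,"dy": 0,"dz": 0,"roll": 0},
    {"fingers": -1,"dx": 2,"dy": 0,"dz": 0,"roll": 0},
    {"fingers": -1,"dx": 2,"dy": 0,"dz": 0,"roll": 0},
    {"fingers": -1,"dx": 0,"dy": 0,"dz": 1,"roll": 0},
    {"fingers": -1,"dx": 0,"dy": 0,"dz": 0.9,"roll": 0},
    {"fingers": -1,"dx": 0,"dy": 0,"dz": 0,"roll": 0},
    {"fingers": 0.4,"dx": 0,"dy": 0,"dz": 0,"roll": 0},
    {"fingers": 0.4,"dx": 0,"dy": 0,"dz": 0,"roll": 0},
  ],
)

```text
clock: 40.0
ee_pos: [0.4648, -0.3349, 0.0107]
eef_rot: [[-0.978, 0.208, 0.002], [0.208, 0.978, -0.001], [-0.002, -0.001, -1.0]]
wrist_force: [0.5, -0.0, 0.5]
gripper_width: 0.702
```

Roll −90 to ψ=168, regrip, lift and roll back toward −5.

Emit:
apply_moves(
  steps=[
    {"fingers": 0.4,"dx": 0,"dy": 0,"dz": 0.1,"roll": -8},
    {"fingers": 0.4,"dx": 0,"dy": 0,"dz": 0,"roll": -8},
    {"fingers": 0.4,"dx": 0,"dy": 0,"dz": 0,"roll": -8},
    {"fingers": 0.4,"dx": 0,"dy": 0,"dz": 0,"roll": -8},
    {"fingers": 0.4,"dx": 0,"dy": 0,"dz": 0,"roll": -8},
    {"fingers": 0.4,"dx": 0,"dy": 0,"dz": 0,"roll": -8},
    {"fingers": 0.4,"dx": 0,"dy": 0,"dz": 0,"roll": -8},
    {"fingers": 0.4,"dx": 0,"dy": 0,"dz": 0,"roll": -8},
    {"fingers": 0.4,"dx": 0,"dy": 0,"dz": 0,"roll": -8},
    {"fingers": 0.4,"dx": 0,"dy": 0,"dz": 0,"roll": -8},
  ],
  newtons=40,
)

```text
clock: 41.0
ee_pos: [0.4646, -0.3348, 0.0098]
eef_rot: [[-0.37, -0.929, 0.001], [-0.929, 0.37, -0.001], [0.0, -0.002, -1.0]]
wrist_force: [-0.3, 0.2, 0.1]
gripper_width: 0.7
```

Emit:
apply_moves(
  steps=[
    {"fingers": 0.4,"dx": 0,"dy": 0,"dz": 0,"roll": -8},
    {"fingers": 0.4,"dx": 0,"dy": 0,"dz": 0,"roll": -2},
    {"fingers": -1,"dx": 0,"dy": 0,"dz": 0,"roll": 0},
    {"fingers": -1,"dx": 0,"dy": 0,"dz": 0,"roll": 0},
    {"fingers": -1,"dx": 0,"dy": 0,"dz": 0,"roll": 0},
    {"fingers": -1,"dx": 0,"dy": 0,"dz": 0,"roll": 0},
    {"fingers": -1,"dx": 0,"dy": 0,"dz": 0,"roll": 0},
    {"fingers": -1,"dx": 0,"dy": 0,"dz": 0,"roll": 0},
    {"fingers": -1,"dx": 0,"dy": 0,"dz": 0,"roll": 0},
    {"fingers": -1,"dx": 0,"dy": 0,"dz": 0,"roll": 0},
  ],
)

```text
clock: 42.0
ee_pos: [0.4643, -0.3348, 0.0101]
eef_rot: [[-0.209, -0.978, 0.002], [-0.978, 0.209, -0.001], [0.001, -0.002, -1.0]]
wrist_force: [-0.8, 0.4, 5.3]
gripper_width: 0.524
```

Emit:
apply_moves(
  steps=[
    {"fingers": -1,"dx": 0,"dy": 0,"dz": -1,"roll": 0},
    {"fingers": -1,"dx": 0,"dy": 0,"dz": -4,"roll": 0},
    {"fingers": -1,"dx": 0,"dy": 0,"dz": -4,"roll": 8},
    {"fingers": -1,"dx": 0,"dy": 0,"dz": -4,"roll": 8},
    {"fingers": -1,"dx": 0,"dy": 0,"dz": -4,"roll": 8},
    {"fingers": -1,"dx": 0,"dy": 0,"dz": -2,"roll": 8},
    {"fingers": -1,"dx": 0,"dy": 0,"dz": 0,"roll": 8},
    {"fingers": -1,"dx": 0,"dy": 0,"dz": 0,"roll": 8},
    {"fingers": -1,"dx": 0,"dy": 0,"dz": 0,"roll": 8},
    {"fingers": -1,"dx": 0,"dy": 0,"dz": 0,"roll": 8},
  ],
)

```text
clock: 43.0
ee_pos: [0.4625, -0.3332, 0.1982]
eef_rot: [[-0.972, -0.235, -0.002], [-0.235, 0.972, 0.002], [0.002, 0.003, -1.0]]
wrist_force: [-0.2, -0.2, -3.7]
gripper_width: 0.517
```

Emit:
apply_moves(
  steps=[
    {"fingers": -1,"dx": 0,"dy": 0,"dz": 0,"roll": 8},
    {"fingers": -1,"dx": 0,"dy": 0,"dz": 0,"roll": 8},
    {"fingers": -1,"dx": 0,"dy": 0,"dz": 0,"roll": 8},
    {"fingers": -1,"dx": 0,"dy": 0,"dz": 0,"roll": 8},
    {"fingers": -1,"dx": 0,"dy": 0,"dz": 0,"roll": 8},
    {"fingers": -1,"dx": 0,"dy": 0,"dz": 0,"roll": 8},
    {"fingers": -1,"dx": 0,"dy": 0,"dz": 0,"roll": 8},
    {"fingers": -1,"dx": 0,"dy": 0,"dz": 0,"roll": 8},
    {"fingers": -1,"dx": 0,"dy": 0,"dz": 0,"roll": 8},
    {"fingers": -1,"dx": 0,"dy": 0,"dz": 0,"roll": 8},
  ],
)

```text
clock: 44.0
ee_pos: [0.4625, -0.3332, 0.1981]
eef_rot: [[-0.401, 0.916, -0.002], [0.916, 0.401, 0.002], [0.003, -0.001, -1.0]]
wrist_force: [-0.0, 0.4, -4.1]
gripper_width: 0.518
```

Emit:
apply_moves(
  steps=[
    {"fingers": -1,"dx": 0,"dy": 0,"dz": 0,"roll": 8},
    {"fingers": -1,"dx": 0,"dy": 0,"dz": 0,"roll": 8},
    {"fingers": -1,"dx": 0,"dy": 0,"dz": 0,"roll": 8},
    {"fingers": -1,"dx": 0,"dy": 0,"dz": 0,"roll": 4},
    {"fingers": -1,"dx": 0,"dy": 0,"dz": 0,"roll": 0},
    {"fingers": -1,"dx": 0,"dy": 0,"dz": 0,"roll": 0},
    {"fingers": -1,"dx": 0,"dy": 0,"dz": 0,"roll": 0},
    {"fingers": -1,"dx": 0,"dy": 0,"dz": 0,"roll": 0},
    {"fingers": -1,"dx": 0,"dy": 0,"dz": 0,"roll": 0},
    {"fingers": -1,"dx": 0,"dy": 0,"dz": 0,"roll": 0},
  ],
)

```text
clock: 45.0
ee_pos: [0.4635, -0.3342, 0.1993]
eef_rot: [[0.07, 0.998, -0.0], [0.998, -0.07, 0.0], [0.0, -0.0, -1.0]]
wrist_force: [-0.2, 0.2, -4.4]
gripper_width: 0.525
```

```bash
python3 - <<'E'
from h import *
here((.5515,.2272));s=st();i=get_image("wrist");cv2.imwrite("pics/w11.png",i[:,:,::-1])
cv2.imwrite("pics/c7.png",cv2.resize(i[180:330,190:370,::-1],None,fx=3,fy=3))
E
```

```text
psi -4.0 tcp [ 0.4635 -0.3342  0.1993] w 0.525 F [-0.2  0.2 -4.4] to [56.62  4.83  0.  ] q6 0.9
```

View pics/c7.png

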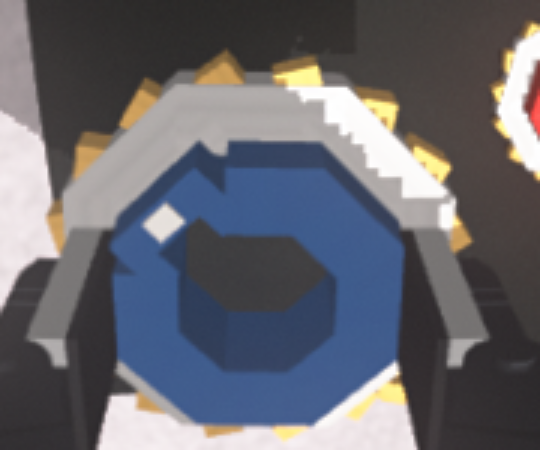

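Blue is held with its keyway at 135° from the jaw axis, so ψ = −5° fits the key. Carrying it over.

Emit:
apply_moves(
  steps=[
    {"fingers": -1,"dx": 0,"dy": 0,"dz": 0,"roll": 1},
    {"fingers": -1,"dx": 4.7,"dy": 0.3,"dz": 0,"roll": 0},
    {"fingers": -1,"dx": 4.7,"dy": 0.3,"dz": 0,"roll": 0},
    {"fingers": -1,"dx": 4.7,"dy": 0.3,"dz": 0,"roll": 0},
    {"fingers": -1,"dx": 4.7,"dy": 0.3,"dz": 0,"roll": 0},
    {"fingers": -1,"dx": 4.7,"dy": 0.3,"dz": 0,"roll": 0},
    {"fingers": -1,"dx": 4.7,"dy": 0.3,"dz": 0,"roll": 0},
    {"fingers": -1,"dx": 4.7,"dy": 0.3,"dz": 0,"roll": 0},
    {"fingers": -1,"dx": 4.7,"dy": 0.3,"dz": 0,"roll": 0},
    {"fingers": -1,"dx": 4.7,"dy": 0.3,"dz": 0,"roll": 0},
  ],
)

```text
clock: 46.05
ee_pos: [0.5278, 0.0868, 0.1996]
eef_rot: [[0.088, 0.996, 0.001], [0.996, -0.088, -0.0], [-0.0, 0.001, -1.0]]
wrist_force: [1.2, -0.6, -4.1]
gripper_width: 0.526
```

Emit:
apply_moves(
  steps=[
    {"fingers": -1,"dx": 4.7,"dy": 0.3,"dz": 0,"roll": 0},
    {"fingers": -1,"dx": 4.7,"dy": 0.5,"dz": 0,"roll": 0},
    {"fingers": -1,"dx": 4.7,"dy": 0.4,"dz": 0,"roll": 0},
    {"fingers": -1,"dx": 0.3,"dy": 0,"dz": 3,"roll": 0},
    {"fingers": -1,"dx": 0,"dy": 0,"dz": 3,"roll": 0},
    {"fingers": -1,"dx": 0,"dy": 0,"dz": 1,"roll": 0},
    {"fingers": -1,"dx": 0,"dy": 0,"dz": 0,"roll": 0},
    {"fingers": -1,"dx": 0,"dy": 0,"dz": 0,"roll": 0},
    {"fingers": -1,"dx": 0,"dy": 0,"dz": 0,"roll": 0},
    {"fingers": -1,"dx": 0,"dy": 0,"dz": 0,"roll": 0},
  ],
)

```text
clock: 47.05
ee_pos: [0.5537, 0.2272, 0.1312]
eef_rot: [[0.089, 0.996, 0.003], [0.996, -0.089, 0.001], [0.001, 0.003, -1.0]]
wrist_force: [-1.1, -0.4, -3.9]
gripper_width: 0.524
```

```bash
python3 -c "from h import *;here((.5515,.2274))"
```

```text
psi -5.1 tcp [0.5537 0.2272 0.1312] w 0.524 F [-1.1 -0.4 -3.9] to [-0.   -0.22 -0.  ] q6 1.94
```

Emit:
apply_moves(
  steps=[
    {"fingers": -1,"dx": 0,"dy": -0.2,"dz": 0,"roll": 0},
    {"fingers": -1,"dx": 0,"dy": 0,"dz": 0.4,"roll": 0},
    {"fingers": -1,"dx": 0,"dy": 0,"dz": 0.4,"roll": 0},
    {"fingers": -1,"dx": 0,"dy": 0,"dz": 0.4,"roll": 0},
    {"fingers": -1,"dx": 0,"dy": 0,"dz": 0.4,"roll": 0},
    {"fingers": -1,"dx": 0,"dy": 0,"dz": 0.4,"roll": 0},
    {"fingers": -1,"dx": 0,"dy": 0,"dz": 0.4,"roll": 0},
    {"fingers": -1,"dx": 0,"dy": 0,"dz": 0.4,"roll": 0},
    {"fingers": -1,"dx": 0,"dy": 0,"dz": 0,"roll": 0},
    {"fingers": -1,"dx": 0,"dy": 0,"dz": 0,"roll": 0},
  ],
)

```text
clock: 48.05
ee_pos: [0.5519, 0.2276, 0.1013]
eef_rot: [[0.088, 0.996, 0.003], [0.996, -0.088, 0.001], [0.001, 0.003, -1.0]]
wrist_force: [5.4, 1.5, -6.2]
gripper_width: 0.52
```

Emit:
apply_moves(
  steps=[
    {"fingers": -1,"dx": 0,"dy": 0,"dz": 0.3,"roll": 0},
    {"fingers": -1,"dx": 0,"dy": 0,"dz": 0.3,"roll": 0},
    {"fingers": -1,"dx": 0,"dy": 0,"dz": 0.3,"roll": 0},
    {"fingers": -1,"dx": 0,"dy": 0,"dz": 0.3,"roll": 0},
    {"fingers": -1,"dx": 0,"dy": 0,"dz": 0.3,"roll": 0},
    {"fingers": -1,"dx": 0,"dy": 0,"dz": 0,"roll": 0},
    {"fingers": -1,"dx": 0,"dy": 0,"dz": 0,"roll": 0},
    {"fingers": -1,"dx": 0,"dy": 0,"dz": 0,"roll": 0},
    {"fingers": -1,"dx": 0,"dy": 0,"dz": 0,"roll": 0},
    {"fingers": -1,"dx": 0,"dy": 0,"dz": 0,"roll": 0},
  ],
)

```text
clock: 49.05
ee_pos: [0.5521, 0.2276, 0.0867]
eef_rot: [[0.088, 0.996, 0.003], [0.996, -0.088, 0.001], [0.001, 0.003, -1.0]]
wrist_force: [6.4, 0.6, -2.7]
gripper_width: 0.521
```

Keyed. Release and go for red.

Emit:
apply_moves(
  steps=[
    {"fingers": -1,"dx": 0,"dy": 0.05,"dz": 0.5,"roll": 0},
    {"fingers": -1,"dx": 0,"dy": 0,"dz": 0.5,"roll": 0},
    {"fingers": -1,"dx": 0,"dy": 0,"dz": 0.3,"roll": 0},
    {"fingers": -1,"dx": 0,"dy": 0,"dz": 0,"roll": 0},
    {"fingers": 0.5,"dx": 0,"dy": 0,"dz": 0,"roll": 0},
    {"fingers": 0.5,"dx": 0,"dy": 0,"dz": 0,"roll": 0},
    {"fingers": 0.5,"dx": 0,"dy": 0,"dz": 0,"roll": 0},
    {"fingers": 0.5,"dx": 0,"dy": 0,"dz": 0,"roll": 0},
    {"fingers": 0.5,"dx": 0,"dy": 0,"dz": 0,"roll": 0},
    {"fingers": 0.5,"dx": 0,"dy": 0,"dz": -3,"roll": 0},
  ],
)

```text
clock: 50.05
ee_pos: [0.5466, 0.2261, 0.0993]
eef_rot: [[0.088, 0.996, -0.01], [0.996, -0.088, -0.003], [-0.004, -0.009, -1.0]]
wrist_force: [-0.5, -0.1, -0.2]
gripper_width: 0.746
```

Emit:
apply_moves(
  steps=[
    {"fingers": 0.5,"dx": 0,"dy": 0,"dz": -4,"roll": 0},
    {"fingers": 1,"dx": 0,"dy": 0,"dz": -4,"roll": 0},
    {"fingers": 1,"dx": 0,"dy": 0,"dz": -1.5,"roll": 0},
    {"fingers": 1,"dx": -4.6,"dy": 0.64,"dz": 0,"roll": 0},
    {"fingers": 1,"dx": -4.6,"dy": 0.64,"dz": 0,"roll": 0},
    {"fingers": 1,"dx": -4.6,"dy": 0.64,"dz": 0,"roll": 0},
    {"fingers": 1,"dx": -4.6,"dy": 0.64,"dz": 0,"roll": 0},
    {"fingers": 1,"dx": -4.6,"dy": 0.64,"dz": 0,"roll": 0},
    {"fingers": 1,"dx": -4.6,"dy": 0.64,"dz": 0,"roll": 0},
    {"fingers": 1,"dx": -4.6,"dy": 0.64,"dz": 0,"roll": 0},
  ],
)

```text
clock: 51.05
ee_pos: [0.5663, -0.0991, 0.1976]
eef_rot: [[0.088, 0.996, -0.001], [0.996, -0.088, 0.0], [0.0, -0.001, -1.0]]
wrist_force: [1.1, -0.5, -0.0]
gripper_width: 1.002
```

Emit:
apply_moves(
  steps=[
    {"fingers": 1,"dx": -4.6,"dy": 0.64,"dz": 0,"roll": 0},
    {"fingers": 1,"dx": -4.6,"dy": 0.64,"dz": 0,"roll": 0},
    {"fingers": 1,"dx": -4.6,"dy": 0.64,"dz": 0,"roll": 0},
    {"fingers": 1,"dx": -4.6,"dy": 0.64,"dz": 0,"roll": 0},
    {"fingers": 1,"dx": -4.2,"dy": 0.64,"dz": 0,"roll": 0},
    {"fingers": 1,"dx": 0,"dy": 0,"dz": 0,"roll": -8},
    {"fingers": 1,"dx": 0,"dy": 0,"dz": 0,"roll": -8},
    {"fingers": 1,"dx": 0,"dy": 0,"dz": 0,"roll": -8},
    {"fingers": 1,"dx": 0,"dy": 0,"dz": 0,"roll": -8},
    {"fingers": 1,"dx": 0,"dy": 0,"dz": 0,"roll": -8},
  ],
)

```text
clock: 52.05
ee_pos: [0.5785, -0.325, 0.1972]
eef_rot: [[-0.577, 0.816, -0.002], [0.816, 0.577, 0.001], [0.002, -0.001, -1.0]]
wrist_force: [0.3, -0.2, 0.8]
gripper_width: 0.998
```

Emit:
apply_moves(
  steps=[
    {"fingers": 1,"dx": 0,"dy": 0,"dz": 0,"roll": -8},
    {"fingers": 1,"dx": 0,"dy": 0,"dz": 0,"roll": -8},
    {"fingers": 1,"dx": 0,"dy": 0,"dz": 0,"roll": -8},
    {"fingers": 1,"dx": 0,"dy": 0,"dz": 0,"roll": -8},
    {"fingers": 1,"dx": 0,"dy": 0,"dz": 0,"roll": -8},
    {"fingers": 1,"dx": 0,"dy": 0,"dz": 4,"roll": 0},
    {"fingers": 1,"dx": 0,"dy": 0,"dz": 4,"roll": 0},
    {"fingers": 1,"dx": 0,"dy": 0,"dz": 4,"roll": 0},
    {"fingers": 1,"dx": 0,"dy": 0,"dz": 0,"roll": 0},
    {"fingers": 1,"dx": 0,"dy": 0,"dz": 0,"roll": 0},
  ],
)

```text
clock: 53.05
ee_pos: [0.5781, -0.3246, 0.0774]
eef_rot: [[-0.966, 0.26, -0.003], [0.26, 0.966, 0.002], [0.003, 0.001, -1.0]]
wrist_force: [1.4, -1.3, 1.2]
gripper_width: 0.998
```

```bash
python3 - <<'E'
from h import *
here((.583,-.370));s=st();i=get_image("wrist");cv2.imwrite("pics/w12.png",i[:,:,::-1])
HUE.clear();HUE["r0"]=((0,120,40),(8,255,255));HUE["r1"]=((165,120,40),(180,255,255));collars(s,i);print(proj("wrist",(.583,-.37,.017),s))
w=blobs(i,(0,0,200),(180,40,255),20,(200,150,350,330))[0]
for b in w[:6]:print("white",np.round(np.r_[b[1],b[2]]))
E
```

```text
psi 75.0 tcp [ 0.5781 -0.3246  0.0774] w 0.998 F [ 1.4 -1.3  1.2] to [-1.65 -4.25 -0.01] q6 -0.35
r0 [214. 250.] 3410 36 [ 0.582 -0.369]
tcp [ 0.5781 -0.3246  0.0774] psi 75.0
[212.74002711 251.65839883]
white [244. 267. 502.]
```

Red confirmed at (0.582, −0.369). One row short on travel; correcting and gripping.

Emit:
apply_moves(
  steps=[
    {"fingers": 1,"dx": -1.6,"dy": -4.2,"dz": 0,"roll": 0},
    {"fingers": 1,"dx": 0,"dy": 0,"dz": 3,"roll": 0},
    {"fingers": 1,"dx": 0,"dy": 0,"dz": 2,"roll": 0},
    {"fingers": 1,"dx": 0,"dy": 0,"dz": 1.7,"roll": 0},
    {"fingers": 1,"dx": 0,"dy": 0,"dz": 0,"roll": 0},
    {"fingers": -1,"dx": 0,"dy": 0,"dz": 0,"roll": 0},
    {"fingers": -1,"dx": 0,"dy": 0,"dz": 0,"roll": 0},
    {"fingers": -1,"dx": 0,"dy": 0,"dz": 0,"roll": 0},
    {"fingers": -1,"dx": 0,"dy": 0,"dz": 0,"roll": 0},
    {"fingers": -1,"dx": 0,"dy": 0,"dz": 0,"roll": 0},
  ],
  newtons=25,
)

```text
clock: 54.1
ee_pos: [0.5848, -0.3708, 0.0135]
eef_rot: [[-0.966, 0.26, 0.002], [0.26, 0.966, -0.002], [-0.003, -0.001, -1.0]]
wrist_force: [-1.3, 0.7, 5.8]
gripper_width: 0.526
```

Emit:
apply_moves(
  steps=[
    {"fingers": -1,"dx": 0,"dy": 0,"dz": 0,"roll": 0},
    {"fingers": -1,"dx": 0,"dy": 0,"dz": 0,"roll": 0},
    {"fingers": -1,"dx": 0,"dy": 0,"dz": 0,"roll": 0},
    {"fingers": -1,"dx": 0,"dy": 0,"dz": 0,"roll": 0},
    {"fingers": -1,"dx": 0,"dy": 0,"dz": 0,"roll": 0},
    {"fingers": -1,"dx": 0,"dy": 0,"dz": 0,"roll": 0},
    {"fingers": -1,"dx": 0,"dy": 0,"dz": 0,"roll": 0},
    {"fingers": -1,"dx": 0,"dy": 0,"dz": 0,"roll": 0},
    {"fingers": -1,"dx": 0,"dy": 0,"dz": 0,"roll": 0},
    {"fingers": -1,"dx": 0,"dy": 0,"dz": 0,"roll": 0},
  ],
)

```text
clock: 55.1
ee_pos: [0.5848, -0.3708, 0.0134]
eef_rot: [[-0.966, 0.26, 0.002], [0.26, 0.966, -0.002], [-0.003, -0.001, -1.0]]
wrist_force: [-0.8, 1.4, 5.8]
gripper_width: 0.525
```

Emit:
apply_moves(
  steps=[
    {"fingers": 0.4,"dx": 0,"dy": 0,"dz": 0,"roll": 0},
    {"fingers": 0.4,"dx": 0,"dy": 0,"dz": 0,"roll": 0},
    {"fingers": 0.4,"dx": 0,"dy": 0,"dz": 0,"roll": -8},
    {"fingers": 0.4,"dx": 0,"dy": 0,"dz": 0,"roll": -8},
    {"fingers": 0.4,"dx": 0,"dy": 0,"dz": 0,"roll": -8},
    {"fingers": 0.4,"dx": 0,"dy": 0,"dz": 0,"roll": -8},
    {"fingers": 0.4,"dx": 0,"dy": 0,"dz": 0,"roll": -8},
    {"fingers": 0.4,"dx": 0,"dy": 0,"dz": 0,"roll": -8},
    {"fingers": 0.4,"dx": 0,"dy": 0,"dz": 0,"roll": -8},
    {"fingers": 0.4,"dx": 0,"dy": 0,"dz": 0,"roll": -8},
  ],
  newtons=40,
)

```text
clock: 56.1
ee_pos: [0.5833, -0.3698, 0.0108]
eef_rot: [[-0.652, -0.758, -0.001], [-0.758, 0.652, 0.001], [0.0, 0.001, -1.0]]
wrist_force: [0.1, 0.4, -0.3]
gripper_width: 0.698
```

Emit:
apply_moves(
  steps=[
    {"fingers": 0.4,"dx": 0,"dy": 0,"dz": 0,"roll": -8},
    {"fingers": 0.4,"dx": 0,"dy": 0,"dz": 0,"roll": -8},
    {"fingers": 0.4,"dx": 0,"dy": 0,"dz": 0,"roll": -8},
    {"fingers": 0.4,"dx": 0,"dy": 0,"dz": 0,"roll": -2},
    {"fingers": -1,"dx": 0,"dy": 0,"dz": 0,"roll": 0},
    {"fingers": -1,"dx": 0,"dy": 0,"dz": 0,"roll": 0},
    {"fingers": -1,"dx": 0,"dy": 0,"dz": 0,"roll": 0},
    {"fingers": -1,"dx": 0,"dy": 0,"dz": 0,"roll": 0},
    {"fingers": -1,"dx": 0,"dy": 0,"dz": 0,"roll": 0},
    {"fingers": -1,"dx": 0,"dy": 0,"dz": 0,"roll": 0},
  ],
)

```text
clock: 57.1
ee_pos: [0.5838, -0.3701, 0.0113]
eef_rot: [[-0.26, -0.966, 0.001], [-0.966, 0.26, -0.0], [-0.0, -0.001, -1.0]]
wrist_force: [1.4, -0.3, -0.0]
gripper_width: 0.518
```

Emit:
apply_moves(
  steps=[
    {"fingers": -1,"dx": 0,"dy": 0,"dz": -1,"roll": 0},
    {"fingers": -1,"dx": 0,"dy": 0,"dz": -4,"roll": 0},
    {"fingers": -1,"dx": 0,"dy": 0,"dz": -4,"roll": 8},
    {"fingers": -1,"dx": 0,"dy": 0,"dz": -4,"roll": 8},
    {"fingers": -1,"dx": 0,"dy": 0,"dz": -4,"roll": 8},
    {"fingers": -1,"dx": 0,"dy": 0,"dz": -2,"roll": 8},
    {"fingers": -1,"dx": 0,"dy": 0,"dz": 0,"roll": 8},
    {"fingers": -1,"dx": 0,"dy": 0,"dz": 0,"roll": 8},
    {"fingers": -1,"dx": 0,"dy": 0,"dz": 0,"roll": 8},
    {"fingers": -1,"dx": 0,"dy": 0,"dz": 0,"roll": 8},
  ],
)

```text
clock: 58.1
ee_pos: [0.5822, -0.3692, 0.2003]
eef_rot: [[-0.983, -0.184, -0.003], [-0.184, 0.983, 0.002], [0.003, 0.002, -1.0]]
wrist_force: [0.2, 0.1, -4.4]
gripper_width: 0.52
```

Emit:
apply_moves(
  steps=[
    {"fingers": -1,"dx": 0,"dy": 0,"dz": 0,"roll": 8},
    {"fingers": -1,"dx": 0,"dy": 0,"dz": 0,"roll": 8},
    {"fingers": -1,"dx": 0,"dy": 0,"dz": 0,"roll": 8},
    {"fingers": -1,"dx": 0,"dy": 0,"dz": 0,"roll": 8},
    {"fingers": -1,"dx": 0,"dy": 0,"dz": 0,"roll": 8},
    {"fingers": -1,"dx": 0,"dy": 0,"dz": 0,"roll": 8},
    {"fingers": -1,"dx": 0,"dy": 0,"dz": 0,"roll": 8},
    {"fingers": -1,"dx": 0,"dy": 0,"dz": 0,"roll": 8},
    {"fingers": -1,"dx": 0,"dy": 0,"dz": 0,"roll": 8},
    {"fingers": -1,"dx": 0,"dy": 0,"dz": 0,"roll": 8},
  ],
)

```text
clock: 59.1
ee_pos: [0.5822, -0.3692, 0.2001]
eef_rot: [[-0.352, 0.936, -0.003], [0.936, 0.352, 0.002], [0.003, -0.002, -1.0]]
wrist_force: [0.0, -0.3, -4.4]
gripper_width: 0.521
```

Emit:
apply_moves(
  steps=[
    {"fingers": -1,"dx": 0,"dy": 0,"dz": 0,"roll": 8},
    {"fingers": -1,"dx": 0,"dy": 0,"dz": 0,"roll": 8},
    {"fingers": -1,"dx": 0,"dy": 0,"dz": 0,"roll": 8},
    {"fingers": -1,"dx": 0,"dy": 0,"dz": 0,"roll": 2},
    {"fingers": -1,"dx": 0,"dy": 0,"dz": 0,"roll": 0},
    {"fingers": -1,"dx": 0,"dy": 0,"dz": 0,"roll": 0},
    {"fingers": -1,"dx": 0,"dy": 0,"dz": 0,"roll": 0},
    {"fingers": -1,"dx": 0,"dy": 0,"dz": 0,"roll": 0},
    {"fingers": -1,"dx": 0,"dy": 0,"dz": 0,"roll": 0},
    {"fingers": -1,"dx": 0,"dy": 0,"dz": 0,"roll": 0},
  ],
)

```text
clock: 60.1
ee_pos: [0.5836, -0.37, 0.2013]
eef_rot: [[0.088, 0.996, -0.0], [0.996, -0.088, -0.0], [-0.0, -0.0, -1.0]]
wrist_force: [-0.2, 0.2, -4.2]
gripper_width: 0.523
```

```bash
python3 - <<'E'
from h import *
here((.552,.2274));s=st();i=get_image("wrist");cv2.imwrite("pics/w13.png",i[:,:,::-1])
h=cv2.cvtColor(i,cv2.COLOR_RGB2HSV)
# white mark: low saturation, bright blobs inside collar
for b in blobs(i,(0,0,140),(180,60,255),15,(220,215,335,330))[0][:8]: print(np.round(np.r_[b[1],b[2]]))
a=cv2.imread("pics/w11.png")[:,:,::-1].copy()
print("blue ref")
for b in blobs(a,(0,0,140),(180,60,255),15,(220,215,335,330))[0][:8]: print(np.round(np.r_[b[1],b[2]]))
E
```

```text
psi -5.0 tcp [ 0.5836 -0.37    0.2013] w 0.523 F [-0.2  0.2 -4.2] to [59.24 -8.39 -0.  ] q6 1.0
[ 278.  230. 1880.]
[ 275.  319. 1636.]
[245. 250.  77.]
blue ref
[ 277.  230. 2066.]
[ 276.  321. 1212.]
[244. 254.  93.]
```

Red's mark is at (245,250), the same as blue's reference (244,254), so the keyway relation is the same. Carrying it over.

Emit:
apply_moves(
  steps=[
    {"fingers": -1,"dx": 4.6,"dy": -0.65,"dz": 0,"roll": 0},
    {"fingers": -1,"dx": 4.6,"dy": -0.65,"dz": 0,"roll": 0},
    {"fingers": -1,"dx": 4.6,"dy": -0.65,"dz": 0,"roll": 0},
    {"fingers": -1,"dx": 4.6,"dy": -0.65,"dz": 0,"roll": 0},
    {"fingers": -1,"dx": 4.6,"dy": -0.65,"dz": 0,"roll": 0},
    {"fingers": -1,"dx": 4.6,"dy": -0.65,"dz": 0,"roll": 0},
    {"fingers": -1,"dx": 4.6,"dy": -0.65,"dz": 0,"roll": 0},
    {"fingers": -1,"dx": 4.6,"dy": -0.65,"dz": 0,"roll": 0},
    {"fingers": -1,"dx": 4.6,"dy": -0.65,"dz": 0,"roll": 0},
    {"fingers": -1,"dx": 4.6,"dy": -0.65,"dz": 0,"roll": 0},
  ],
)

```text
clock: 61.15
ee_pos: [0.5591, 0.0958, 0.2018]
eef_rot: [[0.088, 0.996, 0.001], [0.996, -0.088, 0.0], [0.0, 0.001, -1.0]]
wrist_force: [0.8, 1.0, -4.3]
gripper_width: 0.519
```

Emit:
apply_moves(
  steps=[
    {"fingers": -1,"dx": 4.6,"dy": -0.65,"dz": 0,"roll": 0},
    {"fingers": -1,"dx": 4.6,"dy": -0.65,"dz": 0,"roll": 0},
    {"fingers": -1,"dx": 4,"dy": -0.6,"dz": 0,"roll": 0},
    {"fingers": -1,"dx": 0,"dy": 0,"dz": 3,"roll": 0},
    {"fingers": -1,"dx": 0,"dy": 0,"dz": 3,"roll": 0},
    {"fingers": -1,"dx": 0,"dy": 0,"dz": 1,"roll": 0},
    {"fingers": -1,"dx": 0,"dy": 0,"dz": 0,"roll": 0},
    {"fingers": -1,"dx": 0,"dy": 0,"dz": 0,"roll": 0},
    {"fingers": -1,"dx": 0,"dy": 0,"dz": 0,"roll": 0},
    {"fingers": -1,"dx": 0,"dy": 0,"dz": 0,"roll": 0},
  ],
)

```text
clock: 62.15
ee_pos: [0.5535, 0.2271, 0.1332]
eef_rot: [[0.088, 0.996, 0.003], [0.996, -0.089, 0.001], [0.001, 0.003, -1.0]]
wrist_force: [0.4, -0.4, -4.2]
gripper_width: 0.519
```

```bash
python3 -c "from h import *;here((.5523,.2275))"
```

```text
psi -5.1 tcp [0.5535 0.2271 0.1332] w 0.519 F [ 0.4 -0.4 -4.2] to [ 0.02 -0.12 -0.  ] q6 1.94
```

Emit:
apply_moves(
  steps=[
    {"fingers": -1,"dx": 0,"dy": -0.1,"dz": 0,"roll": 0},
    {"fingers": -1,"dx": 0,"dy": 0,"dz": 0.4,"roll": 0},
    {"fingers": -1,"dx": 0,"dy": 0,"dz": 0.4,"roll": 0},
    {"fingers": -1,"dx": 0,"dy": 0,"dz": 0.4,"roll": 0},
    {"fingers": -1,"dx": 0,"dy": 0,"dz": 0.4,"roll": 0},
    {"fingers": -1,"dx": 0,"dy": 0,"dz": 0.4,"roll": 0},
    {"fingers": -1,"dx": 0,"dy": 0,"dz": 0.4,"roll": 0},
    {"fingers": -1,"dx": 0,"dy": 0,"dz": 0.4,"roll": 0},
    {"fingers": -1,"dx": 0,"dy": 0,"dz": 0,"roll": 0},
    {"fingers": -1,"dx": 0,"dy": 0,"dz": 0,"roll": 0},
  ],
)

```text
clock: 63.15
ee_pos: [0.5519, 0.2271, 0.1031]
eef_rot: [[0.088, 0.996, 0.002], [0.996, -0.088, -0.0], [0.0, 0.002, -1.0]]
wrist_force: [4.2, -0.4, -6.4]
gripper_width: 0.523
```

Emit:
apply_moves(
  steps=[
    {"fingers": -1,"dx": 0,"dy": 0,"dz": 0.3,"roll": 0},
    {"fingers": -1,"dx": 0,"dy": 0,"dz": 0.3,"roll": 0},
    {"fingers": -1,"dx": 0,"dy": 0,"dz": 0.3,"roll": 0},
    {"fingers": -1,"dx": 0,"dy": 0,"dz": 0.2,"roll": 0},
    {"fingers": -1,"dx": 0,"dy": 0,"dz": 0,"roll": 0},
    {"fingers": -1,"dx": 0,"dy": 0,"dz": 0,"roll": 0},
    {"fingers": -1,"dx": 0,"dy": 0,"dz": 0,"roll": 0},
    {"fingers": -1,"dx": 0,"dy": 0,"dz": 0,"roll": 0},
    {"fingers": -1,"dx": 0,"dy": 0,"dz": 0,"roll": 0},
    {"fingers": -1,"dx": 0,"dy": 0,"dz": 0,"roll": 0},
  ],
)

```text
clock: 64.15
ee_pos: [0.552, 0.2272, 0.0924]
eef_rot: [[0.088, 0.996, 0.002], [0.996, -0.088, 0.0], [0.0, 0.002, -1.0]]
wrist_force: [5.4, -0.0, -3.6]
gripper_width: 0.523
```

Emit:
apply_moves(
  steps=[
    {"fingers": -1,"dx": 0,"dy": 0.05,"dz": 0.1,"roll": 0},
    {"fingers": -1,"dx": 0,"dy": 0,"dz": 0,"roll": 0},
    {"fingers": 0.5,"dx": 0,"dy": 0,"dz": 0,"roll": 0},
    {"fingers": 0.5,"dx": 0,"dy": 0,"dz": 0,"roll": 0},
    {"fingers": 0.5,"dx": 0,"dy": 0,"dz": 0,"roll": 0},
    {"fingers": 0.5,"dx": 0,"dy": 0,"dz": 0,"roll": 0},
    {"fingers": 0.5,"dx": 0,"dy": 0,"dz": -2,"roll": 0},
    {"fingers": 0.5,"dx": 0,"dy": 0,"dz": -4,"roll": 0},
    {"fingers": 0.5,"dx": 0,"dy": 0,"dz": -4,"roll": 0},
    {"fingers": -1,"dx": 0,"dy": 0,"dz": -2,"roll": 0},
  ],
)

```text
clock: 65.15
ee_pos: [0.5529, 0.2277, 0.2154]
eef_rot: [[0.088, 0.996, 0.005], [0.996, -0.088, 0.002], [0.002, 0.004, -1.0]]
wrist_force: [0.1, 0.7, 0.4]
gripper_width: 0.597
```

Emit:
apply_moves(
  steps=[
    {"fingers": -1,"dx": -4,"dy": -1.5,"dz": 0,"roll": 0},
    {"fingers": -1,"dx": -4,"dy": -1.5,"dz": 0,"roll": 0},
    {"fingers": -1,"dx": -4,"dy": -1.5,"dz": 0,"roll": 0},
    {"fingers": -1,"dx": -4,"dy": -1.5,"dz": 0,"roll": 0},
    {"fingers": -1,"dx": -4,"dy": -1.5,"dz": 0,"roll": 0},
    {"fingers": -1,"dx": 0,"dy": 0,"dz": 0,"roll": 0},
    {"fingers": -1,"dx": 0,"dy": 0,"dz": 0,"roll": 0},
    {"fingers": -1,"dx": 0,"dy": 0,"dz": 0,"roll": 0},
    {"fingers": -1,"dx": 0,"dy": 0,"dz": 0,"roll": 0},
    {"fingers": -1,"dx": 0,"dy": 0,"dz": 0,"roll": 0},
  ],
)

```text
clock: 66.15
ee_pos: [0.4596, 0.0354, 0.2113]
eef_rot: [[0.086, 0.996, -0.0], [0.996, -0.086, 0.0], [0.0, -0.0, -1.0]]
wrist_force: [1.0, 0.1, -0.6]
gripper_width: -0.003
```

```bash
python3 - <<'E'
from h import *
here((.4276,-.022));s=st();w=get_image("wrist");i=get_image("scene");cv2.imwrite("pics/w14.png",w[:,:,::-1]);cv2.imwrite("pics/s14.png",i[:,:,::-1])
x,y=proj("scene",[.554,.227,.06]).astype(int)
a=cv2.resize(i[y-30:y+30,x-30:x+30,::-1],(300,420),interpolation=2)
cv2.imwrite("pics/c8.png",np.hstack([w[:420,60:560,::-1],a]))
E
```

```text
psi -4.9 tcp [0.4596 0.0354 0.2113] w -0.003 F [ 1.   0.1 -0.6] to [-5.99 -2.69 -0.  ] q6 1.59
```

View pics/c8.png

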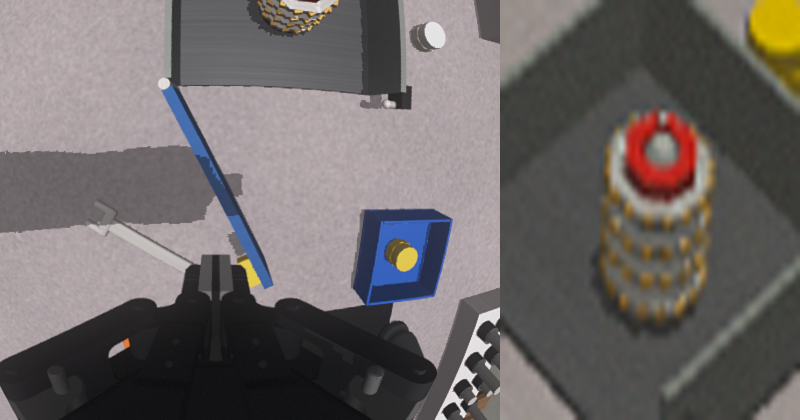

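All four cutters are stacked evenly with the shaft end just above red's collar, and the cap is in the bin. The hinge is at pixel (224,84) and the door's free edge at (325,284). Working out the door geometry now.

```bash
python3 - <<'E'
from h import *
s=st();H=at("wrist",(224,84),.08,s);
for p in[(322,286),(332,284),(224,84)]:print(np.round(at("wrist",p,.078,s),4))
for p in[(445,100),(448,104)]:print("catch",np.round(at("wrist",p,.05,s),4))
print("spanner",[np.round(at("wrist",p,.005,s),3)[:2] for p in[(162,212),(250,270)]])
H=(H[:2]+np.array([.426,.136]))/2;E=at("wrist",(327,285),.078,s)[:2];print(H,E,np.hypot(*(E-H)),np.degrees(np.arctan2(*(E-H)[::-1])))
th0=np.degrees(np.arctan2(*(E-H)[::-1]))
for th in[th0,-60,-50,-40,-30,-20,-12,-8,-4]:
    t=np.radians(th);u=np.array([np.cos(t),np.sin(t)]);n=np.array([-u[1],u[0]]);print(round(th),np.round(H+.15*u-.018*n,4))
    if th==th0:print("start",H+.15*u-.05*n)
E
```

```text
[ 0.4983 -0.053   0.078 ]
[ 0.5081 -0.0519  0.078 ]
[0.4268 0.1402 0.078 ]
catch [0.6383 0.1191 0.05  ]
catch [0.6417 0.1151 0.05  ]
spanner [array([0.327, 0.015]), array([ 0.421, -0.066])]
[0.42653396 0.13799514] [ 0.50320235 -0.0524749 ] 0.20532140540868377 -68.07412897542379
-68 [ 0.4658 -0.0079]
start [ 0.43616158 -0.01982535]
-60 [ 0.4859 -0.0009]
-50 [0.5092 0.0115]
-40 [0.5299 0.0278]
-30 [0.5474 0.0474]
-20 [0.5613 0.0698]
-12 [0.5695 0.0892]
-8 [0.5726 0.0993]
-4 [0.5749 0.1096]
```

Emit:
apply_moves(
  steps=[
    {"fingers": -1,"dx": -3,"dy": -1.1,"dz": 0,"roll": 0},
    {"fingers": -1,"dx": -2.9,"dy": -1.1,"dz": 0,"roll": 0},
    {"fingers": -1,"dx": 0,"dy": 0,"dz": 4,"roll": 0},
    {"fingers": -1,"dx": 0,"dy": 0,"dz": 4,"roll": 0},
    {"fingers": -1,"dx": 0,"dy": 0,"dz": 4,"roll": 0},
    {"fingers": -1,"dx": 0,"dy": 0,"dz": 3,"roll": 0},
    {"fingers": -1,"dx": 0,"dy": 0,"dz": 2,"roll": 0},
    {"fingers": -1,"dx": 0,"dy": 0,"dz": 0,"roll": 0},
    {"fingers": -1,"dx": 0,"dy": 0,"dz": 0,"roll": 0},
    {"fingers": -1,"dx": 0,"dy": 0,"dz": 0,"roll": 0},
  ],
)

```text
clock: 67.25
ee_pos: [0.4337, -0.0225, 0.0427]
eef_rot: [[0.088, 0.996, 0.003], [0.996, -0.088, -0.001], [-0.0, 0.003, -1.0]]
wrist_force: [0.4, 1.0, 0.6]
gripper_width: -0.003
```

Emit:
apply_moves(
  steps=[
    {"fingers": -1,"dx": 0.8,"dy": 1.6,"dz": 0,"roll": 0},
    {"fingers": -1,"dx": 0.8,"dy": 1.6,"dz": 0,"roll": 0},
    {"fingers": -1,"dx": 0.44,"dy": 0.97,"dz": 0,"roll": 0},
    {"fingers": -1,"dx": 0.44,"dy": 0.97,"dz": 0,"roll": 0},
    {"fingers": -1,"dx": 0.72,"dy": 1.1,"dz": 0,"roll": 0},
    {"fingers": -1,"dx": 0.72,"dy": 1.1,"dz": 0,"roll": 0},
    {"fingers": -1,"dx": 0.9,"dy": 0.96,"dz": 0,"roll": 0},
    {"fingers": -1,"dx": 0.9,"dy": 0.96,"dz": 0,"roll": 0},
    {"fingers": -1,"dx": 0,"dy": 0,"dz": 0,"roll": 0},
    {"fingers": -1,"dx": 0,"dy": 0,"dz": 0,"roll": 0},
  ],
)

```text
clock: 68.25
ee_pos: [0.5296, 0.0268, 0.0412]
eef_rot: [[0.087, 0.996, -0.0], [0.996, -0.087, -0.0], [-0.0, -0.0, -1.0]]
wrist_force: [-0.3, -0.5, -0.3]
gripper_width: -0.0
```

```bash
python3 - <<'E'
from h import *
here((.5299,.0278));i=get_image("scene");b=blobs(i,(105,150,50),(125,255,255),60,(250,130,400,240))[0]
for x in b[:3]:print(np.round(np.r_[x[1],x[2],x[3]]))
E
```

```text
psi -5.0 tcp [0.5296 0.0268 0.0412] w -0.0 F [-0.3 -0.5 -0.3] to [ 0.1   0.02 -0.  ] q6 1.59
```

Continuing the arc up to the catch.

Emit:
apply_moves(
  steps=[
    {"fingers": -1,"dx": 1.05,"dy": 0.8,"dz": 0,"roll": 0},
    {"fingers": -1,"dx": 1.05,"dy": 0.8,"dz": 0,"roll": 0},
    {"fingers": -1,"dx": 1.2,"dy": 0.6,"dz": 0,"roll": 0},
    {"fingers": -1,"dx": 1.2,"dy": 0.6,"dz": 0,"roll": 0},
    {"fingers": -1,"dx": 1,"dy": 0.3,"dz": 0,"roll": 0},
    {"fingers": -1,"dx": 1,"dy": 0.3,"dz": 0,"roll": 0},
    {"fingers": -1,"dx": 0.5,"dy": 0.1,"dz": 0,"roll": 0},
    {"fingers": -1,"dx": 0.5,"dy": 0.1,"dz": 0,"roll": 0},
    {"fingers": -1,"dx": 0,"dy": 0,"dz": 0,"roll": 0},
    {"fingers": -1,"dx": 0,"dy": 0,"dz": 0,"roll": 0},
  ],
)

```text
clock: 69.3
ee_pos: [0.5717, 0.098, 0.0413]
eef_rot: [[0.088, 0.996, -0.0], [0.996, -0.088, -0.0], [-0.0, -0.0, -1.0]]
wrist_force: [-0.4, 0.6, 0.4]
gripper_width: -0.003
```

Emit:
apply_moves(
  steps=[
    {"fingers": -1,"dx": 0.25,"dy": 0,"dz": 0,"roll": 0},
    {"fingers": -1,"dx": 0.25,"dy": 0,"dz": 0,"roll": 0},
    {"fingers": -1,"dx": 0.25,"dy": 0,"dz": 0,"roll": 0},
    {"fingers": -1,"dx": 0.25,"dy": 0,"dz": 0,"roll": 0},
    {"fingers": -1,"dx": 0,"dy": 0,"dz": 0,"roll": 0},
    {"fingers": -1,"dx": 0,"dy": 0,"dz": 0,"roll": 0},
    {"fingers": -1,"dx": 0,"dy": 0,"dz": 0,"roll": 0},
    {"fingers": -1,"dx": 0,"dy": 0,"dz": 0,"roll": 0},
    {"fingers": -1,"dx": 0,"dy": 0,"dz": 0,"roll": 0},
    {"fingers": -1,"dx": 0,"dy": 0,"dz": 0,"roll": 0},
  ],
)

```text
clock: 70.3
ee_pos: [0.5727, 0.1054, 0.0414]
eef_rot: [[0.09, 0.996, -0.0], [0.996, -0.09, -0.006], [-0.006, 0.0, -1.0]]
wrist_force: [-0.6, -6.9, 1.2]
gripper_width: 0.006
```

Resistance of 6.9 N: this is the catch. Pushing on slowly.

Emit:
apply_moves(
  steps=[
    {"fingers": -1,"dx": 0.15,"dy": 0,"dz": 0,"roll": 0},
    {"fingers": -1,"dx": 0.15,"dy": 0,"dz": 0,"roll": 0},
    {"fingers": -1,"dx": 0.15,"dy": 0,"dz": 0,"roll": 0},
    {"fingers": -1,"dx": 0.15,"dy": 0,"dz": 0,"roll": 0},
    {"fingers": -1,"dx": 0,"dy": 0,"dz": 0,"roll": 0},
    {"fingers": -1,"dx": 0,"dy": 0,"dz": 0,"roll": 0},
    {"fingers": -1,"dx": 0,"dy": 0,"dz": 0,"roll": 0},
    {"fingers": -1,"dx": 0,"dy": 0,"dz": 0,"roll": 0},
    {"fingers": -1,"dx": 0,"dy": 0,"dz": 0,"roll": 0},
    {"fingers": -1,"dx": 0,"dy": 0,"dz": 0,"roll": 0},
  ],
)

```text
clock: 71.3
ee_pos: [0.5732, 0.112, 0.0414]
eef_rot: [[0.089, 0.996, -0.0], [0.996, -0.089, -0.005], [-0.005, 0.0, -1.0]]
wrist_force: [-0.7, -7.5, 2.0]
gripper_width: 0.001
```

Emit:
apply_moves(
  steps=[
    {"fingers": -1,"dx": 0.15,"dy": 0,"dz": 0,"roll": 0},
    {"fingers": -1,"dx": 0.15,"dy": 0,"dz": 0,"roll": 0},
    {"fingers": -1,"dx": 0.1,"dy": 0,"dz": 0,"roll": 0},
    {"fingers": -1,"dx": 0.1,"dy": 0,"dz": 0,"roll": 0},
    {"fingers": -1,"dx": 0,"dy": 0,"dz": 0,"roll": 0},
    {"fingers": -1,"dx": 0,"dy": 0,"dz": 0,"roll": 0},
    {"fingers": -1,"dx": 0,"dy": 0,"dz": 0,"roll": 0},
    {"fingers": -1,"dx": 0,"dy": 0,"dz": 0,"roll": 0},
    {"fingers": -1,"dx": 0,"dy": 0,"dz": 0,"roll": 0},
    {"fingers": -1,"dx": 0,"dy": 0,"dz": 0,"roll": 0},
  ],
)

```text
clock: 72.3
ee_pos: [0.5731, 0.1119, 0.0415]
eef_rot: [[0.092, 0.996, -0.001], [0.996, -0.092, -0.016], [-0.016, 0.0, -1.0]]
wrist_force: [-2.8, -20.6, 4.6]
gripper_width: 0.001
```

Force rose to 20 N with no further travel, so the door is at its stop. Backing off and checking.

Emit:
apply_moves(
  steps=[
    {"fingers": -1,"dx": -1,"dy": 0,"dz": 0,"roll": 0},
    {"fingers": -1,"dx": -2,"dy": 0,"dz": 0,"roll": 0},
    {"fingers": -1,"dx": -3,"dy": 0,"dz": 0,"roll": 0},
    {"fingers": -1,"dx": 0,"dy": 0,"dz": -4,"roll": 0},
    {"fingers": -1,"dx": 0,"dy": 0,"dz": -4,"roll": 0},
    {"fingers": -1,"dx": 0,"dy": 0,"dz": -4,"roll": 0},
    {"fingers": -1,"dx": 0,"dy": 0,"dz": -4,"roll": 0},
    {"fingers": -1,"dx": -3,"dy": 0,"dz": 0,"roll": 0},
    {"fingers": -1,"dx": -3,"dy": 0,"dz": 0,"roll": 0},
    {"fingers": -1,"dx": -2,"dy": 0,"dz": 0,"roll": 0},
  ],
)

```text
clock: 73.3
ee_pos: [0.5615, -0.0208, 0.202]
eef_rot: [[0.087, 0.996, 0.001], [0.996, -0.087, 0.001], [0.001, 0.001, -1.0]]
wrist_force: [0.2, 0.4, -0.0]
gripper_width: 0.006
```

```bash
python3 - <<'E'
from h import *
here();w=get_image("wrist");i=get_image("scene");cv2.imwrite("pics/w15.png",w[:,:,::-1])
x,y=proj("scene",[.554,.17,.06]).astype(int)
cv2.imwrite("pics/c9.png",np.hstack([w[:300,130:480,::-1],cv2.resize(i[y-50:y+50,x-65:x+65,::-1],(390,300),interpolation=2)]))
E
```

```text
psi -5.0 tcp [ 0.5615 -0.0208  0.202 ] w 0.006 F [ 0.2  0.4 -0. ] to [24.62 -3.16  0.03] q6 1.51
```

View pics/c9.png

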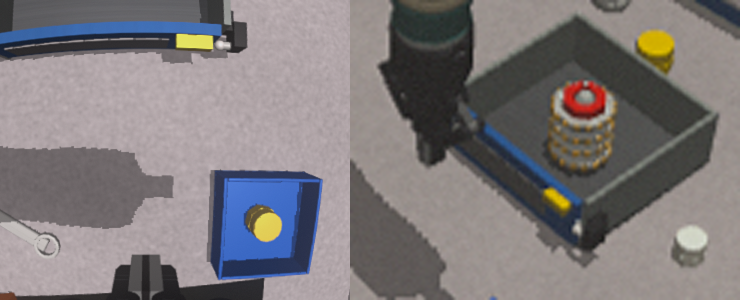

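The door is shut across the front at its catch (222,44), all four cutters are on, and the cap is in the bin at (265,225). Handing in.

```bash
python3 -c "
from station import ticket
print(ticket.job_done())"
```

```text
the job is handed in; nothing more can be done
None
```

The job is handed in at about 73 s of the 210 s. I took the yellow cap off the arbor and put it in the small blue bin. I then stacked the cutters on the arbor in the order white, green, blue, red, and pushed the door shut.

- **Cutters:** each one went below the top of the key without any upward force. The last images show four evenly spaced flanges with the shaft end just above the red collar.
- **Blue:** it was knocked about 4 cm against red partway through. I measured it again, gripped it clear of red and placed it as planned.
- **Door:** the catch resisted with about 7 N and gave way. The force then rose to about 20 N with no further travel, and the last image shows the door flush at its catch.
- **At hand-in:** the arm was clear of everything and read no contact force. The cap was in the bin.
- **Bystanders:** I saw no contact with any of them, but I did not measure their positions again at the end.
- **Disagreements:** the camera put the arbor axis about 2–3 mm further in x than the place where the cutters actually went on. The first move calls were refused because their rows lacked some fields.

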